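Free the clamped board half and rejoin it with its own other half

TASK

Loosen the bench press by turning its left-hand-threaded wing knob clockwise as seen from above, as far as it will go, then draw the clamped board half out of the press by its tongue and set it down on the bench and let go. Take it again by its body and push its tongue into the one loose half that it was sawn from (the one with the single deep notch), until the saw cut is closed with both halves lying flat on the bench, and leave them so. Leave the other two halves and all other things on the bench where they are.

Things in the scene. Friction and masses are not known exactly. Their poses are not given: they have to be found in the camera images.
- knob (a joint): Turn of the black wing knob on top of the press, rad: 0 = tight, growing as it is turned clockwise seen from above, to a stop at 2.8 (fully loosened). Left-hand quick thread: the knob keeps its height, and the screw with the hold-down plate rises 5.7 mm per rad (16 mm in all). It stays where it is left; friction about 0.12 N m. At the start 0 to 0.4.
- knob_grip (a point): Where to grip the wing knob: on its vertical axis, 119 mm above the bench. The wing is an upright bar 72 mm long (point x), 18 mm thick (point y) and 30 mm high (103 to 133 mm above the bench) on a hub 34 mm across; below the hub is the press's bridge, top 92 mm above the bench. A 12 mm thick screw end stands 10 mm above the wing when tight, 26 mm when loosened.
- press: Small press fixed to the bench, 115 mm long (x -70 to +45 mm), 104 mm wide, 133 mm high. Origin on the bench under the knob's axis; the -x side is the open front, towards the robot. A 6 mm bed between two side rails (62 mm apart, each 20 mm wide, tops 36 mm above the bench) runs from the front to a rear stop at x = +32 mm. Bridge and columns stand over x = -25 to +25 mm.
- plate: Steel hold-down plate under the bridge, 54 mm wide, 10 mm thick, x from -78 to +26 mm; origin in its underside on the knob's axis, 42.5 mm above the bench when tight, axes as the press's. Two teeth at its front edge, 18 to 27 mm either side of the middle, reach 7 mm below it in front of the board's shoulders and keep the board in until the plate has risen.
- press_front (a point): Middle of the front edge of the press's bed, 6 mm above the bench.
- tongue_half: The clamped board half, plain light wood, 36 mm thick, 0.2 kg. Origin under the middle of its body, 100 mm long (x -50 to +50 mm), 58 mm wide (y). From the shoulder face at x = -50 mm a tongue sticks out in the middle to x = -90 mm, 30 mm wide at its root, 24 mm at its tip. At the start it lies on the press's bed (6 mm up), shoulder at the bed's front edge, so that only the tongue sticks out.
- shoulder (a point): Middle of the tongue half's shoulder plane (the root of the tongue), at half thickness (18 mm above its underside); axes as the tongue half's.
- tongue_mid (a point): Place to grip the tongue, 23 mm out from the shoulder, at half thickness; axes as the tongue half's.
- deep_half: The matching half, loose on the bench, 0.26 kg: plain light wood, 110 mm long (x -55 to +55 mm), 58 mm wide, 36 mm thick, origin under its middle. Its -x end has one deep tapered notch, 41.5 mm deep, 32 mm wide at the mouth, 26 mm at the bottom, between two prongs. The tongue fits with 1 mm to spare on each side when the shoulder meets the prongs' ends.
- mouth (a point): Middle of the deep notch's mouth, in the plane of the prongs' ends (x = -55 mm on the deep half), at half thickness; axes as the deep half's. When joined, point shoulder coincides with it, and the tongue half's x axis is opposite to the deep half's.
- shallow_half: A wrong half, same outer size and wood as the deep half, with a shallow notch only 14 mm deep (38 mm wide at the mouth) in its -x end. Leave it alone.
- double_half: A wrong half, same outer size and wood, with two narrow notches 30 mm deep and a middle tooth in its -x end. Leave it alone.
- glue_bottle: White glue bottle standing upright, 56 mm across, 150 mm high; origin at its foot. Bystander.
- mug: White mug, 80 mm across, 90 mm high; origin at its foot. Bystander.
- sanding_block: Cork sanding block 100 x 50 x 32 mm; origin under its middle. Bystander.
- screwdriver: Screwdriver 190 mm long lying to the left of the press. Bystander.
- brush: Hand brush with a wooden handle, 200 mm long, lying at the right. Bystander.
- mallet: Wooden mallet lying at the left, head 110 x 65 x 60 mm, handle reaching 170 mm from the head's middle part to its +y side. Bystander.
There are look-alikes about, which are no part of the job. What is shaped like the deep_half but green or purple is not meant.

How it is judged:
On the way, in this order (a step that is already met when the one before it is completed fails the run):
1. the knob is turned clockwise to its loosened end (joint above 2.4 rad) (value of joint knob above 2.4 rad), for 0.2 s.
2. the tongue half lies flat on the bench, its shoulder more than 90 mm out from the front of the press, let go by the fingers (horizontal distance between shoulder and press_front above 0.09 m and height (world z) of tongue_half below 0.004 m and angle between tongue_half's own z axis and vertical below 0.06 rad and contact force between tongue_half and the fingers below 0.2 N and linear speed of tongue_half below 0.03 m/s), for 0.2 s.
At the end, for the whole second after the job is handed in: The tongue half and the deep-notched half lie flat on the bench (within 4 mm and 0.05 rad), joined: the saw cut closed to within 3 mm, no more than 3 mm of sideways step, in line within 0.06 rad, at rest, and the knob still loosened (above 2.3 rad) (x of shoulder in the frame of mouth between -0.003 and 0.003 m and y of shoulder in the frame of mouth between -0.003 and 0.003 m and angle between the x axis of tongue_half and the x axis of deep_half, either way round below 0.06 rad and angle between each of tongue_half, deep_half's own z axis and vertical below 0.05 rad and height (world z) of each of tongue_half, deep_half below 0.004 m and linear speed of each of tongue_half, deep_half below 0.02 m/s and value of joint knob above 2.3 rad); the robot touches nothing.
It fails at once if one of the two wrong halves is moved by more than 30 mm (distance of any of shallow_half, double_half from where it was at the start of the episode above 0.03 m).
It fails at once if another thing on the bench is moved by more than 30 mm (distance of any of glue_bottle, mug, sanding_block, screwdriver, brush, mallet from where it was at the start of the episode above 0.03 m).
It also fails if it takes over 72 s, if anything falls off the work surface, if the arm or the gripper's body presses on something with over 40 N, if the wrist force passes 120 N, or if a joint passes its speed limit or range.

ROBOT

A 6-joint arm with a two-finger parallel gripper is mounted at the origin on the work surface. World frame = base frame: x ahead of the robot, y to its left, z up, the work surface at z = 0. Lengths are in m, angles in rad, forces in N, time in s.
With the tool pointing down it reaches from about 0.275 to 1 m from the base axis. Payload 8.4 kg.
Tool frame: the origin (TCP) lies at the very end of the fingers, on their centre line; the grasp point (between the pads) lies 19 mm behind it; z points along the fingers, y is the direction in which the jaws open and shut (so a half turn about z gives the same grasp; the last joint's range is limited). The gripper opens to 85 mm and grips with 20 to 120 N. Pads are 22 mm wide; open, the fingers measure 114 mm over their backs; the gripper's body (76 mm by 85 mm) begins 54 mm behind the grasp point. The pads swing forward as they close: fully open they stand 13 mm farther back than shut.
Start: joints at [-1.193, 0.353, 1.633, -0, 1.155, -0.002], TCP at [0.232, -0.58, 0.231] pointing down, gripper open.
Joint ranges: [-2.63, 2.63], [-0.92, 2.1], [0.06, 2.66], [-1.3, 4.44], [0, 2.69], [-3.02, 3.02]. Speed limits (rad/s): [2.22, 2.22, 2.79, 3.14, 3.14, 3.14].

INTERFACE

Orientations are given as a unit quaternion [w, x, y, z].
In Python, from workcell import arm gives the robot as it stands.
- The arm moves only by the shell command python3 -m handwheel 'ROWS' [FORCE]. ROWS is JSON, a list of rows, each an object of numbers: "x", "y", "z": the shift along the tool's x, y, z in cm; "yaw": the turn about the tool's z in rad; "jaw": the finger opening in cm, from 0 to 8.54. A call has 1 to 12 rows; each row shifts and turns the commanded pose from where the row before left it, along the tool's axes as they then stand; what a row does not reach is not made up. A row lasts 1/12 s, in which the tool goes at most 41.7 mm and 7.16 degrees, less where a joint would pass 70% of its speed; a pose out of reach is approached as far as the arm can. A call is refused whole if a number of a shift passes 4.17 or a number of a turn 0.125, either way. A call with a gripper value outside its range is refused whole. The fingers move at their own pace and stop on an object; FORCE is the grip in N (left out, the last holds). Time passes only in rows, so rows that do not move let the fingers close. It gives the time, the measured TCP pose, the force and the opening at its end, in the units of the state.
- arm.get_state(): the state, without advancing time (a new reading comes with each control period).
- arm.get_image(name): name is "side" or "top"; returns the picture (384x512x3 uint8, blue, green, red); there is no depth.
- arm.get_calibration(name): a dict with "intrinsics" (3x3 intrinsics, pixels), "R" (3x3) and "t" (3): a world point X has camera coordinates R X + t. Camera axes: x right, y down, z forward; pixel columns grow to the right and rows downward; lengths in m; the calibration is good to about 2 mm. A picture is of the moment at which its call begins. get_calibration takes no time and is no camera call.
- arm.finish_job(): hands the job in, once; it reports no verdict.
The state is a dict: "clock": time; "q": joint angles; "joint_velocities": joint speeds; "joint_efforts": joint torques, N m; "ee_pos": TCP position; "eef_rot": TCP orientation; "ft_force": force on the tool from outside, world axes, zero at the start; "torque": the same for the moment, N m; "opening": finger opening in m.
Only numpy, scipy, OpenCV 4.12 (cv2) and the standard library are available. Lean on these libraries where they do the work, as an engineer would, in place of code of your own. Each camera call takes 0.05 s, during which the arm holds its last target.

## Working session

There is one attempt and no reset: what is moved stays moved. The work goes in short steps, Python scripts to look and compute and a shell command to move; the robot and the scene stay as the last step left them, time stands still between calls to the robot, and variables do not carry over. Pictures are saved under pics/ and viewed, and the job is handed in when it is done.

```bash
ls; mkdir -p pics; python3 - <<'E'
from workcell import arm
import cv2
s=arm.get_state(); print(s)
for n in("top","side"):
    im=arm.get_image(n); cv2.imwrite(f"pics/{n}0.png",im)
    c=arm.get_calibration(n); print(n,c)
E
```

```text
pics
{'clock': 0.0, 'q': array([-1.19340458e+00,  3.53651744e-01,  1.63417156e+00,  4.89013252e-06,
        1.15516385e+00, -2.41866716e-03]), 'joint_velocities': array([ 0.00117259, -0.00054958,  0.00052391, -0.0002158 ,  0.00132858,
        0.00104333]), 'joint_efforts': array([ 4.27058894e-04, -6.05247688e+01, -3.42073238e+01,  1.33699050e-04,
        9.36909928e-03,  7.74082878e-06]), 'ee_pos': array([ 0.23152662, -0.58001098,  0.23054341]), 'eef_rot': array([-6.85447455e-04,  9.82022082e-01,  1.88764788e-01, -1.27763340e-04]), 'ft_force': array([ 0.3406799 ,  1.0499463 , -0.45434064]), 'torque': array([-0.0360566 ,  0.04718048,  0.04002183]), 'opening': 0.08582614038555458}
top {'intrinsics': array([[368.04791155,   0.        , 251.69580755],
       [  0.        , 368.04791155, 185.23392395],
       [  0.        ,   0.        ,   1.        ]]), 'R': array([[ 0.00994972, -0.99959865,  0.02652444],
       [-0.9949483 , -0.01254637, -0.09960152],
       [ 0.09989433, -0.02539944, -0.99467381]]), 't': array([-0.05449051,  0.54397512,  1.13508065])}
side {'intrinsics': array([[404.4895631 ,   0.        , 253.23950797],
       [  0.        , 404.4895631 , 191.5396448 ],
       [  0.        ,   0.        ,   1.        ]]), 'R': array([[-0.8813318 , -0.47249138, -0.00247882],
       [-0.37207933,  0.69724895, -0.61269967],
       [ 0.29122367, -0.53906939, -0.79031195]]), 't': array([0.44943962, 0.25344781, 1.11975676])}
```

View pics/top0.png

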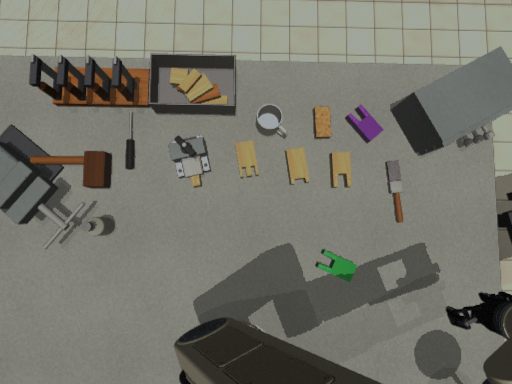

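View pics/side0.png

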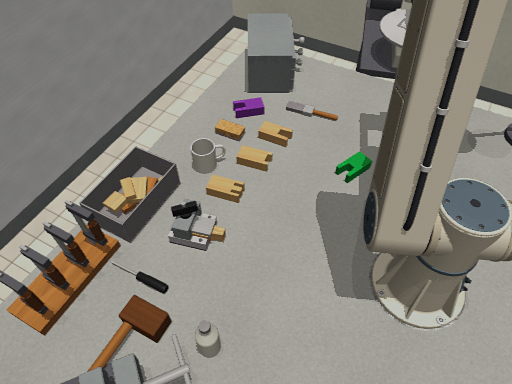

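The top view shows the press at about (190,158), three wooden halves at (247,158), (297,166) and (341,168), and the green and purple decoys. I'll zoom in to tell the notches apart.

```bash
python3 - <<'E'
import cv2
im=cv2.imread("pics/top0.png")
cv2.imwrite("pics/z1.png",cv2.resize(im[120:200,160:360],None,fx=4,fy=4,interpolation=cv2.INTER_CUBIC))
cv2.imwrite("pics/z2.png",cv2.resize(im[125:195,160:220],None,fx=8,fy=8,interpolation=cv2.INTER_CUBIC))
im=cv2.imread("pics/side0.png")
cv2.imwrite("pics/z3.png",cv2.resize(im[110:260,160:300],None,fx=4,fy=4,interpolation=cv2.INTER_CUBIC))
E
```

```text
(no output)
```

View pics/z1.png

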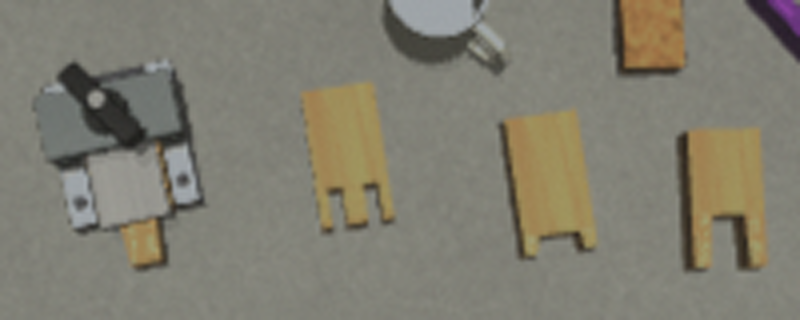

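View pics/z2.png

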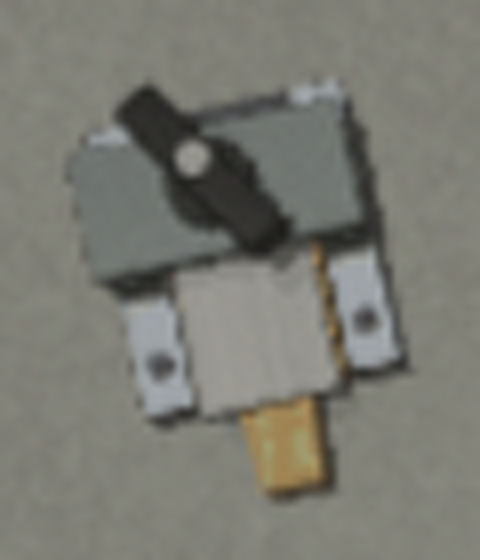

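View pics/z3.png

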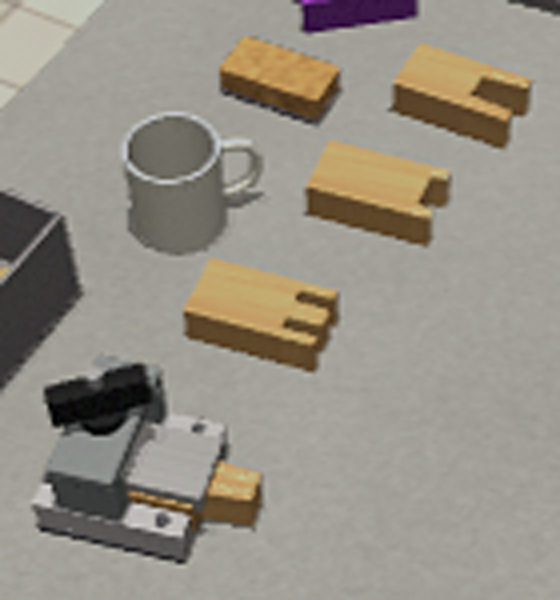

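The deep half is the rightmost wooden piece at about (341,168), with a single deep notch facing down the image towards the robot. The double is at (247,158) and the shallow at (297,166). The wing knob runs from about (178,138) to (194,155).

```bash
cat > h.py <<'E'
import numpy as np, cv2
from workcell import arm
def ray(n,u,v,z):
    c=arm.get_calibration(n);K=c["intrinsics"];R=c["R"];t=c["t"]
    d=R.T@np.linalg.solve(K,[u,v,1.]);o=-R.T@t
    return o+d*(z-o[2])/d[2]
def tri(ua,ub):
    A=[];b=[]
    P=np.zeros((3,3));q=np.zeros(3)
    for n,uv in(("top",ua),("side",ub)):
        c=arm.get_calibration(n);d=c["R"].T@np.linalg.solve(c["intrinsics"],[*uv,1.]);d/=np.linalg.norm(d);o=-c["R"].T@c["t"]
        M=np.eye(3)-np.outer(d,d);P+=M;q+=M@o
    return np.linalg.solve(P,q)
def wood(im):
    h=cv2.cvtColor(im,cv2.COLOR_BGR2HSV)
    return cv2.inRange(h,(12,90,90),(28,255,255))
def proj(n,X):
    c=arm.get_calibration(n);p=c["intrinsics"]@(c["R"]@np.asarray(X)+c["t"]);return p[:2]/p[2]
def tooldir():
    from scipy.spatial.transform import Rotation
    s=arm.get_state();w,x,y,z=s["eef_rot"];R=Rotation.from_quat([x,y,z,w]).as_matrix();return s,R
E
python3 - <<'E'
from h import *
im=cv2.imread("pics/top0.png")
g=cv2.cvtColor(im,cv2.COLOR_BGR2GRAY)
m=np.zeros_like(g); m[132:160,170:200]=(g[132:160,170:200]<48)*255
n,l,st,ce=cv2.connectedComponentsWithStats(m); i=1+st[1:,4].argmax()
ys,xs=np.where(l==i); print(st[i],ce[i])
r=cv2.minAreaRect(np.c_[xs,ys].astype(np.float32));print(r)
b=cv2.boxPoints(r); P=np.array([ray("top",*p,.133)[:2] for p in b]);print(P)
w=wood(im); cs,_=cv2.findContours(w,cv2.RETR_EXTERNAL,cv2.CHAIN_APPROX_NONE)
for c in cs:
    if cv2.contourArea(c)>60:
        W=np.array([ray("top",*p[0],.036)[:2] for p in c]).astype(np.float32)
        r=cv2.minAreaRect(W*1000);print(cv2.boundingRect(c),r);print(cv2.boxPoints(r).round(1).tolist())
# rails/screw
for n,p in dict(screw=(160+193/8,125+158/8)).items(): print(n,ray("top",*p,.145))
def z(x,y): return ((x+.5)/8+159.5,(y+.5)/8+124.5)
# bridge top corners z=.092 ; plate front corners z~.0525; rail corners z=.036
print("bridge",[ray("top",*z(*p),.092)[:2].round(4) for p in((97,278),(365,228))])
print("plate front",[ray("top",*z(*p),.0525)[:2].round(4) for p in((203,417),(345,390))])
print("rails front",[ray("top",*z(*p),.036)[:2].round(4) for p in((155,420),(195,412),(350,376),(405,363))])
E
```

```text
[176 136  13  17  56] [180.89285714 143.08928571]
((182.53843688964844, 144.30770874023438), (18.859806060791016, 6.101701259613037), 56.30992889404297)
[[0.66809818 0.17835413]
 [0.67831315 0.16402943]
 [0.63265411 0.13262352]
 [0.6225342  0.14693836]]
(395, 193, 8, 29) ((480.6978759765625, -512.2271118164062), (89.13384246826172, 14.953750610351562), 5.114074230194092)
[[435.6000061035156, -508.79998779296875], [437.0, -523.5999755859375], [525.7999877929688, -515.7000122070312], [524.4000244140625, -500.79998779296875]]
(190, 175, 11, 12) ((556.8867797851562, 128.71363830566406), (33.41655349731445, 28.11493492126465), 12.15347957611084)
[[537.5999755859375, 138.89999389648438], [543.5, 111.5], [576.2000122070312, 118.5], [570.2999877929688, 146.0]]
(30, 156, 54, 8) ((618.0512084960938, 560.7146606445312), (163.65850830078125, 21.708332061767578), 89.66728973388672)
[[606.7000122070312, 478.8999938964844], [628.4000244140625, 478.79998779296875], [629.4000244140625, 642.5], [607.7000122070312, 642.5999755859375]]
(332, 152, 20, 35) ((598.7741088867188, -331.376708984375), (109.134
[... 1950 characters left out ...]
244140625, 354.79998779296875], [799.5999755859375, 284.70001220703125], [919.5999755859375, 289.29998779296875], [916.9000244140625, 359.29998779296875]]
(170, 67, 58, 37) ((858.6854248046875, 130.28753662109375), (209.68783569335938, 94.55985260009766), 50.115638732910156)
[[755.2000122070312, 80.19999694824219], [827.7000122070312, 19.5], [962.2000122070312, 180.39999389648438], [889.5999755859375, 241.10000610351562]]
screw [0.64660997 0.14892624 0.145     ]
bridge [array([0.6129, 0.1932]), array([0.6334, 0.0939])]
plate front [array([0.566 , 0.1585]), array([0.5772, 0.1042])]
rails front [array([0.5666, 0.1798]), array([0.5699, 0.1643]), array([0.5849, 0.1042]), array([0.5904, 0.0828])]
```

```bash
python3 - <<'E'
from h import *
im=cv2.imread("pics/top0.png"); 
b=cv2.resize(im[128:165,168:208],None,fx=16,fy=16,interpolation=cv2.INTER_CUBIC)
g=cv2.cvtColor(b,cv2.COLOR_BGR2GRAY)
cv2.imwrite("pics/z4.png",cv2.convertScaleAbs(b,alpha=1.6,beta=0))
im=cv2.imread("pics/side0.png")
cv2.imwrite("pics/z5.png",cv2.convertScaleAbs(cv2.resize(im[195:250,160:210],None,fx=12,fy=12,interpolation=cv2.INTER_CUBIC),alpha=1.6))
E
```

```text
(no output)
```

View pics/z4.png

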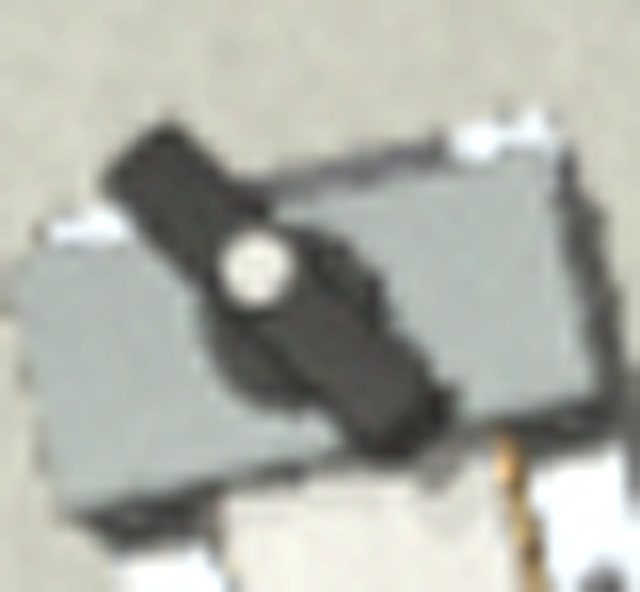

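View pics/z5.png

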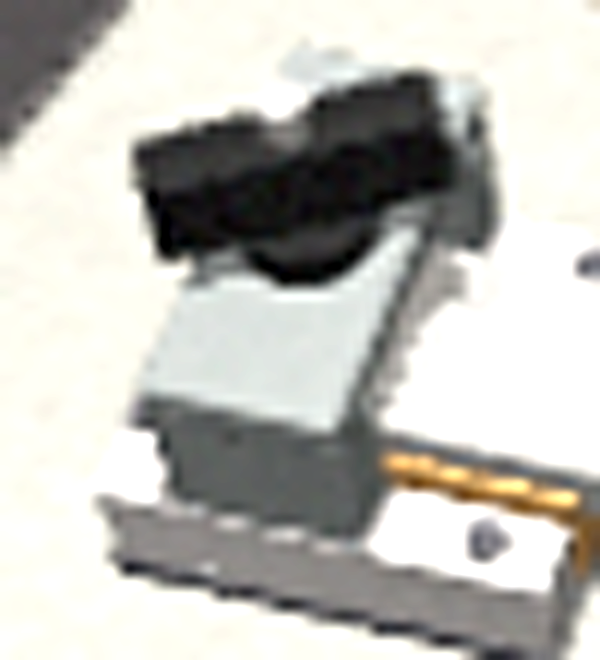

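The zoom shows the wing's centre line from about (134,150) to (403,420) and the screw tip at (257,268).

```bash
cat >> h.py <<'E'
def go(x,y,z=None,az=None):
    """print total move in tool axes (cm) and yaw to reach TCP target; az= azimuth of tool x"""
    s,R=tooldir(); p=s["ee_pos"]; t=np.array([x,y,p[2] if z is None else z])
    d=R.T@(t-p)*100; a=np.arctan2(R[1,0],R[0,0])
    print("clock",round(s["clock"],2),"pos",p.round(4),"az",round(a,3),"q6",s["q"][5].round(3),"q1",s["q"][0].round(3),"F",s["ft_force"].round(1),"open",round(s["opening"],4),"tilt z",R[2].round(3))
    print("tool move cm",d.round(2),"norm",np.linalg.norm(d).round(2), "yaw", None if az is None else round(-(az-a),3))
E
python3 - <<'E'
from h import *
def z(x,y): return ((x+.5)/16+167.5,(y+.5)/16+127.5)
P=[ray("top",*z(*p),.133)[:2] for p in((134,150),(403,420))]
d=P[0]-P[1];print(P,np.linalg.norm(d),np.arctan2(d[1],d[0]),sum(P)/2)
for e in(((170,125),(445,400)),((105,180),(360,445))):
    P=[ray("top",*z(*p),.133)[:2] for p in e];d=P[0]-P[1];print(np.arctan2(d[1],d[0]))
print(ray("top",*z(257,268),.143))
go(.647,.1485)
E
```

```text
[array([0.67182628, 0.17519295]), array([0.6230447 , 0.12543926])] 0.0696783501280486 0.7952635577121447 [0.64743549 0.15031611]
0.7967139295759251
0.7785250438072104
[0.64836956 0.15080127 0.143     ]
clock 0.1 pos [ 0.2315 -0.5801  0.2306] az 0.38 q6 -0.002 q1 -1.193 F [-0.2  0.6  0.3] open 0.0854 tilt z [-0.    -0.001 -1.   ]
tool move cm [ 65.59 -52.26   0.07] norm 83.87 yaw None
```

```bash
python3 -m handwheel '[{"x":2.98,"y":-2.38},{"x":2.98,"y":-2.38},{"x":2.98,"y":-2.38},{"x":2.98,"y":-2.38},{"x":2.98,"y":-2.38},{"x":2.98,"y":-2.38},{"x":2.98,"y":-2.38},{"x":2.98,"y":-2.38},{"x":2.98,"y":-2.38},{"x":2.98,"y":-2.38},{"x":2.98,"y":-2.38}]' 30
python3 -m handwheel '[{"x":2.98,"y":-2.38},{"x":2.98,"y":-2.38},{"x":2.98,"y":-2.38},{"x":2.98,"y":-2.38},{"x":2.98,"y":-2.38},{"x":2.98,"y":-2.38},{"x":2.98,"y":-2.38},{"x":2.98,"y":-2.38},{"x":2.98,"y":-2.38},{"x":2.98,"y":-2.38},{"x":2.98,"y":-2.38}]'
python3 -m handwheel '[{"yaw":-0.12},{"yaw":-0.12},{"yaw":-0.12},{"yaw":-0.12},{"yaw":-0.12},{"yaw":-0.12},{"yaw":-0.12},{"yaw":-0.12},{"yaw":-0.12},{"yaw":-0.12},{"yaw":-0.12},{"yaw":-0.12}]'
python3 -m handwheel '[{"yaw":-0.12},{"yaw":-0.12},{"yaw":-0.12},{"yaw":-0.12},{"yaw":-0.12},{"yaw":-0.12},{"yaw":-0.12},{"yaw":-0.12},{"yaw":-0.12},{"yaw":-0.12},{"yaw":-0.12},{"yaw":-0.12}]'
python3 -c "
from h import *
go(.6475,.149,.16,.79+np.pi)"
```

```text
clock 0.1 pos [ 0.2315 -0.5801  0.2306] az 0.38 q6 -0.002 q1 -1.193 F [-0.2  0.6  0.3] open 0.0854 tilt z [-0.    -0.001 -1.   ]
tool move cm [ 65.66 -52.28   7.13] norm 84.23 yaw -3.552schema error: expected keys x, y, z, yaw, jaw
schema error: expected keys x, y, z, yaw, jaw
schema error: expected keys x, y, z, yaw, jaw
schema error: expected keys x, y, z, yaw, jaw
```

```bash
python3 -m handwheel '[{"x":2.98,"y":-2.38,"z":0,"yaw":0,"jaw":8.5},{"x":2.98,"y":-2.38,"z":0,"yaw":0,"jaw":8.5},{"x":2.98,"y":-2.38,"z":0,"yaw":0,"jaw":8.5},{"x":2.98,"y":-2.38,"z":0,"yaw":0,"jaw":8.5},{"x":2.98,"y":-2.38,"z":0,"yaw":0,"jaw":8.5},{"x":2.98,"y":-2.38,"z":0,"yaw":0,"jaw":8.5},{"x":2.98,"y":-2.38,"z":0,"yaw":0,"jaw":8.5},{"x":2.98,"y":-2.38,"z":0,"yaw":0,"jaw":8.5},{"x":2.98,"y":-2.38,"z":0,"yaw":0,"jaw":8.5},{"x":2.98,"y":-2.38,"z":0,"yaw":0,"jaw":8.5},{"x":2.98,"y":-2.38,"z":0,"yaw":0,"jaw":8.5}]' 30
```

```text
clock: 1.02
ee_pos: [0.4395, -0.214, 0.2312]
eef_rot: [-0.0, 0.982, 0.189, -0.0]
ft_force: [1.5, -0.1, -0.1]
opening: 0.0851
```

```bash
python3 -m handwheel '[{"x":2.98,"y":-2.38,"z":0,"yaw":0,"jaw":8.5},{"x":2.98,"y":-2.38,"z":0,"yaw":0,"jaw":8.5},{"x":2.98,"y":-2.38,"z":0,"yaw":0,"jaw":8.5},{"x":2.98,"y":-2.38,"z":0,"yaw":0,"jaw":8.5},{"x":2.98,"y":-2.38,"z":0,"yaw":0,"jaw":8.5},{"x":2.98,"y":-2.38,"z":0,"yaw":0,"jaw":8.5},{"x":2.98,"y":-2.38,"z":0,"yaw":0,"jaw":8.5},{"x":2.98,"y":-2.38,"z":0,"yaw":0,"jaw":8.5},{"x":2.98,"y":-2.38,"z":0,"yaw":0,"jaw":8.5},{"x":2.98,"y":-2.38,"z":0,"yaw":0,"jaw":8.5},{"x":2.98,"y":-2.38,"z":0,"yaw":0,"jaw":8.5}]'
python3 -m handwheel '[{"x":0,"y":0,"z":0,"yaw":-0.12,"jaw":7.0},{"x":0,"y":0,"z":0,"yaw":-0.12,"jaw":7.0},{"x":0,"y":0,"z":0,"yaw":-0.12,"jaw":7.0},{"x":0,"y":0,"z":0,"yaw":-0.12,"jaw":7.0},{"x":0,"y":0,"z":0,"yaw":-0.12,"jaw":7.0},{"x":0,"y":0,"z":0,"yaw":-0.12,"jaw":7.0},{"x":0,"y":0,"z":0,"yaw":-0.12,"jaw":7.0},{"x":0,"y":0,"z":0,"yaw":-0.12,"jaw":7.0},{"x":0,"y":0,"z":0,"yaw":-0.12,"jaw":7.0},{"x":0,"y":0,"z":0,"yaw":-0.12,"jaw":7.0},{"x":0,"y":0,"z":0,"yaw":-0.12,"jaw":7.0},{"x":0,"y":0,"z":0,"yaw":-0.12,"jaw":7.0}]'
python3 -m handwheel '[{"x":0,"y":0,"z":0,"yaw":-0.12,"jaw":7.0},{"x":0,"y":0,"z":0,"yaw":-0.12,"jaw":7.0},{"x":0,"y":0,"z":0,"yaw":-0.12,"jaw":7.0},{"x":0,"y":0,"z":0,"yaw":-0.12,"jaw":7.0},{"x":0,"y":0,"z":0,"yaw":-0.12,"jaw":7.0},{"x":0,"y":0,"z":0,"yaw":-0.12,"jaw":7.0},{"x":0,"y":0,"z":0,"yaw":-0.12,"jaw":7.0},{"x":0,"y":0,"z":0,"yaw":-0.12,"jaw":7.0},{"x":0,"y":0,"z":0,"yaw":-0.12,"jaw":7.0},{"x":0,"y":0,"z":0,"yaw":-0.12,"jaw":7.0},{"x":0,"y":0,"z":0,"yaw":-0.12,"jaw":7.0},{"x":0,"y":0,"z":0,"yaw":-0.12,"jaw":7.0}]'
python3 -c "
from h import *
go(.6475,.149,.16,.79+np.pi)"
```

```text
clock: 1.93
ee_pos: [0.6469, 0.1507, 0.2308]
eef_rot: [0.0, 0.982, 0.189, -0.0]
ft_force: [0.6, -0.6, 0.4]
opening: 0.085
clock: 2.93
ee_pos: [0.6462, 0.1488, 0.2308]
eef_rot: [-0.0, 0.611, 0.791, -0.0]
ft_force: [-0.5, -0.7, -0.1]
opening: 0.0699
clock: 3.93
ee_pos: [0.6462, 0.1488, 0.2308]
eef_rot: [-0.0, -0.062, 0.998, -0.0]
ft_force: [0.3, -0.3, 0.7]
opening: 0.0704
clock 3.93 pos [0.6462 0.1488 0.2308] az -3.017 q6 -1.471 q1 0.224 F [ 0.3 -0.3  0.7] open 0.0704 tilt z [ 0.001 -0.    -1.   ]
tool move cm [-0.14  0.    7.08] norm 7.08 yaw -6.949
```

```bash
python3 -m handwheel '[{"x":0,"y":0,"z":0.5,"yaw":-0.111,"jaw":7.0},{"x":0,"y":0,"z":0.5,"yaw":-0.111,"jaw":7.0},{"x":0,"y":0,"z":0.5,"yaw":-0.111,"jaw":7.0},{"x":0,"y":0,"z":0.5,"yaw":-0.111,"jaw":7.0},{"x":0,"y":0,"z":0.5,"yaw":-0.111,"jaw":7.0},{"x":0,"y":0,"z":0.5,"yaw":-0.111,"jaw":7.0},{"x":-0.1,"y":-0.08,"z":1,"yaw":0,"jaw":7.0},{"x":0,"y":0,"z":1,"yaw":0,"jaw":7.0},{"x":0,"y":0,"z":0,"yaw":0,"jaw":7.0}]'
python3 - <<'E'
from h import *
go(.6475,.149,.106,.79-np.pi)
for n in("top","side"):
    im=arm.get_image(n)
    u,v=proj(n,(.6475,.149,.13)).astype(int); x0=max(0,u-65);y0=max(0,v-50)
    cv2.imwrite(f"pics/a_{n}.png",cv2.resize(im[y0:y0+100,x0:x0+130],None,fx=6,fy=6,interpolation=cv2.INTER_CUBIC))
E
```

```text
clock: 4.68
ee_pos: [0.6463, 0.1487, 0.1784]
eef_rot: [-0.002, -0.38, 0.925, 0.0]
ft_force: [0.1, 0.1, 0.5]
opening: 0.07
clock 4.68 pos [0.6463 0.1487 0.1784] az -2.361 q6 -2.127 q1 0.224 F [0.1 0.1 0.5] open 0.07 tilt z [ 0.003  0.002 -1.   ]
tool move cm [-0.13 -0.07  7.24] norm 7.24 yaw -0.009
```

View pics/a_side.png

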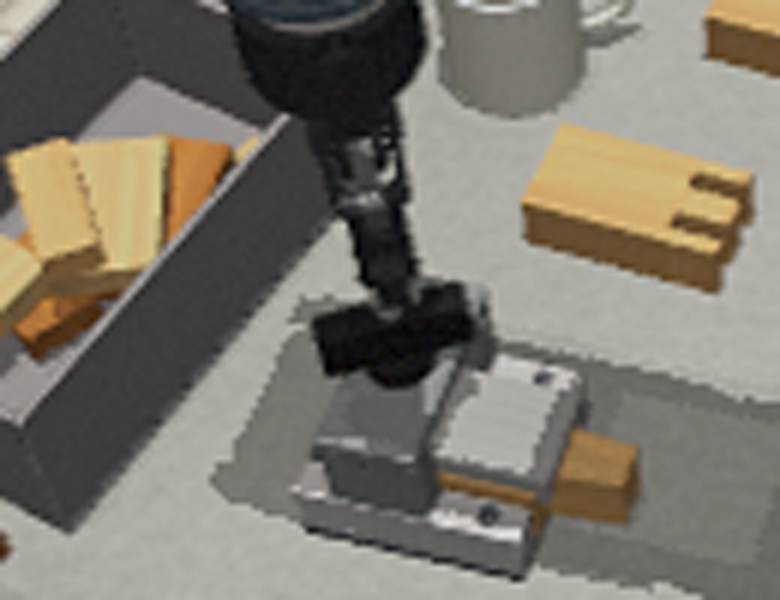

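View pics/a_top.png

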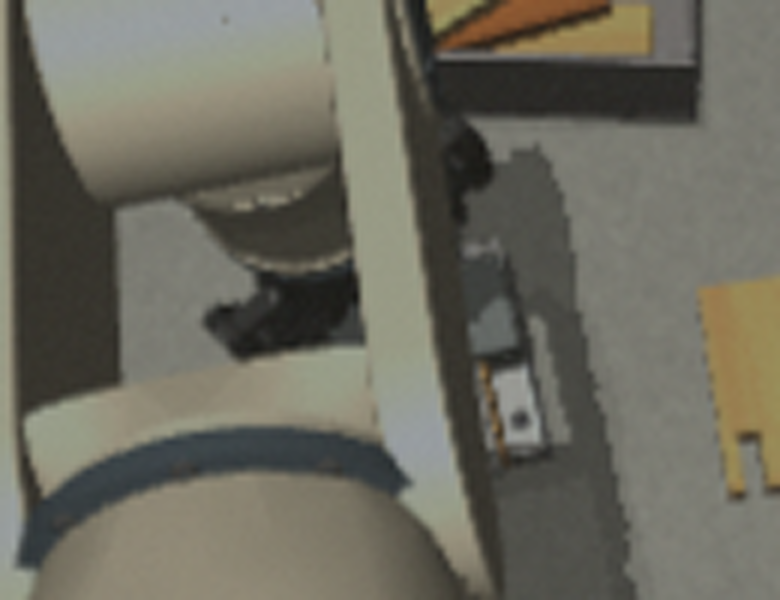

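```bash
python3 -m handwheel '[{"x":-0.1,"y":-0.07,"z":0.8,"yaw":0,"jaw":7.0},{"x":0,"y":0,"z":0.8,"yaw":0,"jaw":7.0},{"x":0,"y":0,"z":0.8,"yaw":0,"jaw":7.0},{"x":0,"y":0,"z":0.8,"yaw":0,"jaw":7.0},{"x":0,"y":0,"z":0.8,"yaw":0,"jaw":7.0},{"x":0,"y":0,"z":0.8,"yaw":0,"jaw":7.0},{"x":0,"y":0,"z":0.8,"yaw":0,"jaw":7.0},{"x":0,"y":0,"z":0.8,"yaw":0,"jaw":7.0},{"x":0,"y":0,"z":0,"yaw":0,"jaw":7.0},{"x":0,"y":0,"z":0,"yaw":0,"jaw":7.0}]'
python3 -c "
from h import *
go(.6475,.149,.106,.79-np.pi)"
```

```text
clock: 5.62
ee_pos: [0.6486, 0.1492, 0.1166]
eef_rot: [-0.001, -0.382, 0.924, 0.0]
ft_force: [-0.1, -0.0, -0.2]
opening: 0.07
clock 5.62 pos [0.6486 0.1492 0.1166] az -2.357 q6 -2.131 q1 0.224 F [-0.1 -0.  -0.2] open 0.07 tilt z [ 0.001  0.001 -1.   ]
tool move cm [0.09 0.07 1.06] norm 1.07 yaw -0.006
```

```bash
python3 -m handwheel '[{"x":0.05,"y":0.04,"z":0.5,"yaw":0,"jaw":7.0},{"x":0,"y":0,"z":0.5,"yaw":0,"jaw":7.0},{"x":0,"y":0,"z":0,"yaw":0,"jaw":4},{"x":0,"y":0,"z":0,"yaw":0,"jaw":3},{"x":0,"y":0,"z":0,"yaw":0,"jaw":2.4},{"x":0,"y":0,"z":0,"yaw":0,"jaw":1.5},{"x":0,"y":0,"z":0,"yaw":0,"jaw":1},{"x":0,"y":0,"z":0,"yaw":0,"jaw":1},{"x":0,"y":0,"z":0,"yaw":0,"jaw":1},{"x":0,"y":0,"z":0,"yaw":0,"jaw":1}]' 30
python3 -c "
from h import *
go(.6475,.149,.106,.79-np.pi);print(arm.get_state()['torque'])"
```

```text
clock: 6.45
ee_pos: [0.6471, 0.1506, 0.1078]
eef_rot: [-0.001, -0.382, 0.924, 0.001]
ft_force: [-6.3, 7.4, 6.3]
opening: 0.0174
clock 6.45 pos [0.6471 0.1506 0.1078] az -2.357 q6 -2.131 q1 0.225 F [-6.3  7.4  6.3] open 0.0174 tilt z [ 0.     0.003 -1.   ]
tool move cm [ 0.09 -0.14  0.18] norm 0.25 yaw -0.006
[1.02766058 0.89180637 0.06276881]
```

```bash
python3 -m handwheel '[{"x":0,"y":0.12,"z":0,"yaw":0,"jaw":1},{"x":0,"y":0,"z":0,"yaw":0,"jaw":1},{"x":0,"y":0,"z":0,"yaw":0.06,"jaw":1},{"x":0,"y":0,"z":0,"yaw":0.08,"jaw":1},{"x":0,"y":0,"z":0,"yaw":0.08,"jaw":1},{"x":0,"y":0,"z":0,"yaw":0.08,"jaw":1}]' 40
python3 -c "
from h import *
go(.6475,.149,.106,.79-np.pi);print(arm.get_state()['torque'])"
```

```text
clock: 6.95
ee_pos: [0.6468, 0.1511, 0.1078]
eef_rot: [-0.0, -0.238, 0.971, 0.001]
ft_force: [-7.1, 6.2, 8.1]
opening: 0.0171
clock 6.95 pos [0.6468 0.1511 0.1078] az -2.661 q6 -1.826 q1 0.226 F [-7.1  6.2  8.1] open 0.0171 tilt z [ 0.     0.002 -1.   ]
tool move cm [ 0.03 -0.22  0.18] norm 0.29 yaw -0.31
[0.97800511 1.01056333 0.18027424]
```

```bash
python3 -m handwheel '[{"x":0.04,"y":0.1,"z":0,"yaw":0.1,"jaw":1},{"x":0,"y":0,"z":0,"yaw":0.11,"jaw":1},{"x":0,"y":0,"z":0,"yaw":0.11,"jaw":1},{"x":0,"y":0,"z":0,"yaw":0.11,"jaw":1},{"x":0,"y":0,"z":0,"yaw":0.11,"jaw":1},{"x":0,"y":0,"z":0,"yaw":0.11,"jaw":1},{"x":0,"y":0,"z":0,"yaw":0.11,"jaw":1},{"x":0,"y":0,"z":0,"yaw":0.11,"jaw":1},{"x":0,"y":0,"z":0,"yaw":0.11,"jaw":1}]'
python3 -c "
from h import *
go(.6475,.149,.106,.79-np.pi);print(arm.get_state()['torque'])"
```

```text
clock: 7.7
ee_pos: [0.6467, 0.1529, 0.1079]
eef_rot: [-0.0, 0.248, 0.969, 0.002]
ft_force: [-3.8, 11.9, 3.2]
opening: 0.0172
clock 7.7 pos [0.6467 0.1529 0.1079] az 2.64 q6 -0.843 q1 0.228 F [-3.8 11.9  3.2] open 0.0172 tilt z [ 0.001  0.003 -1.   ]
tool move cm [-0.26 -0.3   0.19] norm 0.44 yaw 4.992
[1.81710252 0.58973182 0.18933305]
```

```bash
python3 -m handwheel '[{"x":0.1,"y":0.1,"z":0,"yaw":0.1,"jaw":1},{"x":0,"y":0,"z":0,"yaw":0.11,"jaw":1},{"x":0,"y":0,"z":0,"yaw":0.11,"jaw":1},{"x":0,"y":0,"z":0,"yaw":0.11,"jaw":1},{"x":0,"y":0,"z":0,"yaw":0.11,"jaw":1}]'
python3 -c "
from h import *
go(.6475,.149,.106,.79-np.pi);print(arm.get_state()['torque'])"
```

```text
clock: 8.12
ee_pos: [0.6473, 0.1537, 0.1079]
eef_rot: [0.0, 0.497, 0.868, 0.002]
ft_force: [1.4, 9.8, -0.3]
opening: 0.0175
clock 8.12 pos [0.6473 0.1537 0.1079] az 2.1 q6 -0.301 q1 0.23 F [ 1.4  9.8 -0.3] open 0.0175 tilt z [ 0.001  0.003 -1.   ]
tool move cm [-0.42 -0.22  0.19] norm 0.51 yaw 4.452
[ 1.343919   -0.07921095  0.1808519 ]
```

```bash
python3 -m handwheel '[{"x":0.06,"y":0.04,"z":0,"yaw":0.1,"jaw":1},{"x":0,"y":0,"z":0,"yaw":0.11,"jaw":1},{"x":0,"y":0,"z":0,"yaw":0.11,"jaw":1},{"x":0,"y":0,"z":0,"yaw":0.1,"jaw":1}]'
python3 -c "
from h import *
go(.6475,.149,.106,.79-np.pi);print(arm.get_state()['torque'])"
```

```text
clock: 8.45
ee_pos: [0.6481, 0.1541, 0.1079]
eef_rot: [0.001, 0.667, 0.745, 0.002]
ft_force: [5.3, 7.6, -1.0]
opening: 0.0174
clock 8.45 pos [0.6481 0.1541 0.1079] az 1.68 q6 0.12 q1 0.231 F [ 5.3  7.6 -1. ] open 0.0174 tilt z [ 0.002  0.004 -1.   ]
tool move cm [-0.5  -0.11  0.19] norm 0.55 yaw 4.032
[ 1.0823517  -0.47800176  0.23123309]
```

```bash
python3 -m handwheel '[{"x":0,"y":0,"z":0,"yaw":0.08,"jaw":1},{"x":0,"y":0,"z":0,"yaw":0.08,"jaw":1}]'
python3 -c "
from h import *
go(.6475,.149,.106,.79-np.pi);print(arm.get_state()['torque'])"
```

```text
clock: 8.62
ee_pos: [0.6484, 0.1541, 0.1079]
eef_rot: [0.001, 0.724, 0.69, 0.002]
ft_force: [5.9, 6.1, -2.8]
opening: 0.0174
clock 8.62 pos [0.6484 0.1541 0.1079] az 1.522 q6 0.279 q1 0.23 F [ 5.9  6.1 -2.8] open 0.0174 tilt z [ 0.002  0.004 -1.   ]
tool move cm [-0.51 -0.06  0.19] norm 0.55 yaw 3.873
[ 1.0794925  -0.6786027   0.14592251]
```

```bash
python3 -m handwheel '[{"x":0,"y":0,"z":0,"yaw":0.08,"jaw":1},{"x":0,"y":0,"z":0,"yaw":0.06,"jaw":1}]'
python3 -c "
from h import *
go(.6475,.149,.106,.79-np.pi);print(arm.get_state()['torque'])"
```

```text
clock: 8.78
ee_pos: [0.6486, 0.154, 0.108]
eef_rot: [0.001, 0.77, 0.638, 0.002]
ft_force: [5.2, 3.7, 0.9]
opening: 0.0169
clock 8.78 pos [0.6486 0.154  0.108 ] az 1.384 q6 0.417 q1 0.231 F [5.2 3.7 0.9] open 0.0169 tilt z [ 0.002  0.005 -1.   ]
tool move cm [-0.51 -0.01  0.2 ] norm 0.55 yaw 3.736
[-0.37822064 -0.71199914  2.09637656]
```

```bash
python3 -m handwheel '[{"x":0,"y":0,"z":0,"yaw":0.06,"jaw":1},{"x":0,"y":0,"z":0,"yaw":0.03,"jaw":1}]'
python3 -c "
from h import *
go(.6475,.149,.106,.79-np.pi);print(arm.get_state()['torque'])"
```

```text
clock: 8.95
ee_pos: [0.6485, 0.1533, 0.1083]
eef_rot: [0.002, 0.797, 0.604, 0.002]
ft_force: [4.4, 4.1, 0.9]
opening: 0.0168
clock 8.95 pos [0.6485 0.1533 0.1083] az 1.298 q6 0.504 q1 0.231 F [4.4 4.1 0.9] open 0.0168 tilt z [ 0.001  0.005 -1.   ]
tool move cm [-0.44  0.02  0.22] norm 0.5 yaw 3.65
[ 0.49343355 -0.66771953  3.35671076]
```

Torque about z rose from 0.15 to 3.4 N m, so the knob is at its stop. I'll release and back off.

```bash
python3 -m handwheel '[{"x":0,"y":0,"z":0,"yaw":-0.06,"jaw":1},{"x":0,"y":0,"z":0,"yaw":0,"jaw":5},{"x":0,"y":0,"z":0,"yaw":0,"jaw":7},{"x":0,"y":0,"z":0,"yaw":0,"jaw":7},{"x":0,"y":0,"z":0,"yaw":0,"jaw":7},{"x":0,"y":0,"z":-2,"yaw":0,"jaw":7},{"x":0,"y":0,"z":-3,"yaw":0,"jaw":7},{"x":0,"y":0,"z":-3,"yaw":0,"jaw":7},{"x":0,"y":0,"z":-3,"yaw":0,"jaw":7},{"x":0,"y":0,"z":-2,"yaw":0,"jaw":7},{"x":0,"y":0,"z":0,"yaw":0,"jaw":7}]'
python3 - <<'E'
from h import *
go(.6475,.149,.106,.79-np.pi)
for n in("side",):
    im=arm.get_image(n)
    u,v=proj(n,(.62,.14,.1)).astype(int); x0=max(0,u-65);y0=max(0,v-50)
    cv2.imwrite(f"pics/b_{n}.png",cv2.resize(im[y0:y0+100,x0:x0+130],None,fx=6,fy=6,interpolation=cv2.INTER_CUBIC))
E
```

```text
clock: 9.87
ee_pos: [0.6487, 0.1531, 0.2427]
eef_rot: [0.002, 0.779, 0.627, 0.003]
ft_force: [1.2, 0.1, 0.8]
opening: 0.0703
clock 9.87 pos [0.6487 0.1531 0.2427] az 1.355 q6 0.446 q1 0.23 F [1.2 0.1 0.8] open 0.0703 tilt z [ 0.003  0.007 -1.   ]
tool move cm [-0.48 -0.12 13.67] norm 13.68 yaw 3.706
```

View pics/b_side.png

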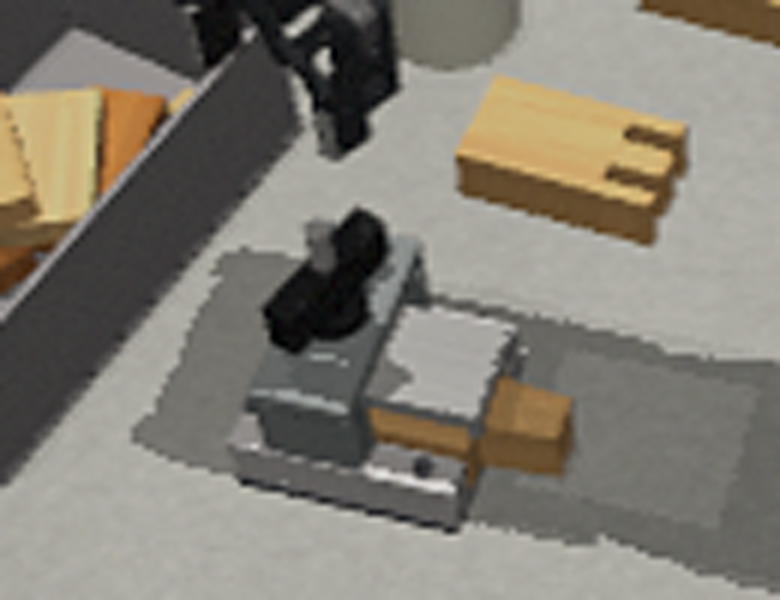

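The plate is raised clear of the board and the screw end stands tall. Next I go to the tongue.

```bash
python3 -m handwheel '[{"x":0,"y":0,"z":0,"yaw":-0.117,"jaw":7},{"x":0,"y":0,"z":0,"yaw":-0.117,"jaw":7},{"x":0,"y":0,"z":0,"yaw":-0.117,"jaw":7},{"x":0,"y":0,"z":0,"yaw":-0.117,"jaw":7},{"x":0,"y":0,"z":0,"yaw":-0.117,"jaw":7},{"x":0,"y":0,"z":0,"yaw":-0.117,"jaw":7},{"x":0,"y":0,"z":0,"yaw":-0.117,"jaw":7},{"x":0,"y":0,"z":0,"yaw":-0.117,"jaw":7},{"x":0,"y":0,"z":0,"yaw":-0.117,"jaw":7},{"x":0,"y":0,"z":0,"yaw":-0.117,"jaw":7},{"x":0,"y":0,"z":0,"yaw":-0.117,"jaw":7},{"x":0,"y":0,"z":0,"yaw":-0.117,"jaw":7}]'
python3 -m handwheel '[{"x":0,"y":0,"z":0,"yaw":-0.117,"jaw":7},{"x":0,"y":0,"z":0,"yaw":-0.117,"jaw":7},{"x":0,"y":0,"z":0,"yaw":-0.117,"jaw":7},{"x":0,"y":0,"z":0,"yaw":-0.117,"jaw":7},{"x":0,"y":0,"z":0,"yaw":-0.117,"jaw":7},{"x":3,"y":-0.1,"z":0,"yaw":0,"jaw":7},{"x":3,"y":-0.1,"z":0,"yaw":0,"jaw":7},{"x":3,"y":-0.1,"z":0,"yaw":0,"jaw":7},{"x":0.7,"y":0,"z":0,"yaw":0,"jaw":7},{"x":0,"y":0,"z":0,"yaw":0,"jaw":7}]'
python3 - <<'E'
from h import *
go(.554,.130,.008,.21-np.pi)
E
```

```text
clock: 10.92
ee_pos: [0.6454, 0.1524, 0.2354]
eef_rot: [-0.001, 0.187, 0.982, -0.001]
ft_force: [-0.5, 0.2, 0.4]
opening: 0.0701
clock: 11.75
ee_pos: [0.5495, 0.1296, 0.2363]
eef_rot: [-0.001, -0.101, 0.995, -0.0]
ft_force: [0.3, -0.2, 0.3]
opening: 0.0704
clock 11.75 pos [0.5495 0.1296 0.2363] az -2.939 q6 -1.544 q1 0.229 F [ 0.3 -0.2  0.3] open 0.0704 tilt z [ 0.003 -0.    -1.   ]
tool move cm [-0.51 -0.05 22.82] norm 22.83 yaw -0.007
```

```bash
python3 -m handwheel '[{"x":-0.3,"y":0,"z":3.5,"yaw":0,"jaw":7},{"x":0,"y":0,"z":3.5,"yaw":0,"jaw":7},{"x":0,"y":0,"z":3.5,"yaw":0,"jaw":7},{"x":0,"y":0,"z":3.5,"yaw":0,"jaw":7},{"x":0,"y":0,"z":2.5,"yaw":0,"jaw":7},{"x":0,"y":0,"z":1.5,"yaw":0,"jaw":7},{"x":0,"y":0,"z":0,"yaw":0,"jaw":7},{"x":0,"y":0,"z":0,"yaw":0,"jaw":7}]'
python3 - <<'E'
from h import *
go(.554,.130,.008,.21-np.pi)
for n in("side","top"):
    im=arm.get_image(n)
    u,v=proj(n,(.58,.14,.06)).astype(int); x0=max(0,u-65);y0=max(0,v-50)
    cv2.imwrite(f"pics/c_{n}.png",cv2.resize(im[y0:y0+100,x0:x0+130],None,fx=6,fy=6,interpolation=cv2.INTER_CUBIC))
E
```

```text
clock: 12.42
ee_pos: [0.5551, 0.1309, 0.0562]
eef_rot: [-0.001, -0.101, 0.995, -0.0]
ft_force: [0.3, -0.7, 0.7]
opening: 0.0698
clock 12.42 pos [0.5551 0.1309 0.0562] az -2.939 q6 -1.545 q1 0.229 F [ 0.3 -0.7  0.7] open 0.0698 tilt z [ 0.002 -0.    -1.   ]
tool move cm [ 0.11 -0.06  4.82] norm 4.82 yaw -0.007
```

View pics/c_side.png

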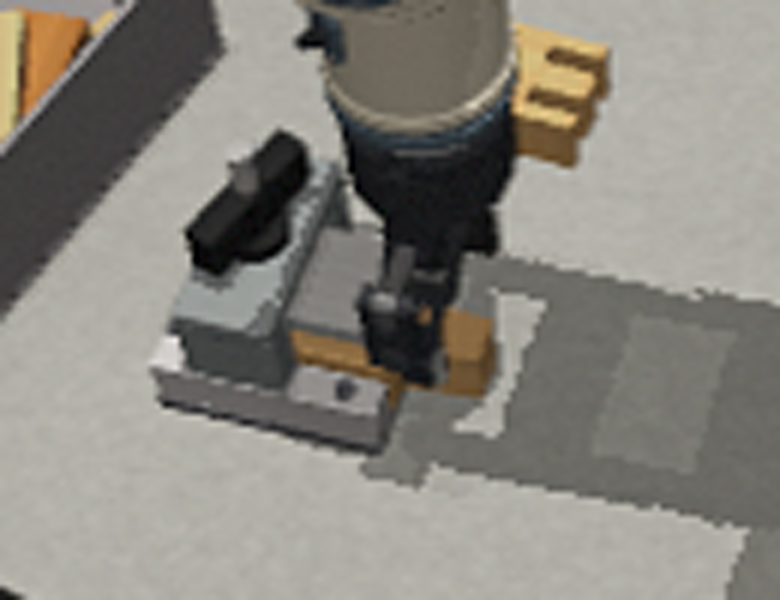

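View pics/c_top.png

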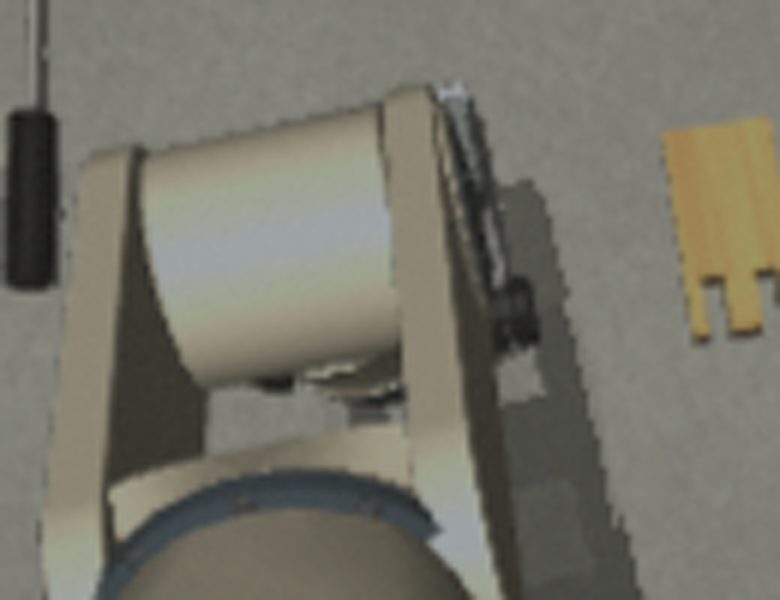

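```bash
python3 -m handwheel '[{"x":0.2,"y":-0.03,"z":1.5,"yaw":0,"jaw":7},{"x":0,"y":0,"z":1.5,"yaw":0,"jaw":7},{"x":0,"y":0,"z":1,"yaw":0,"jaw":7},{"x":0,"y":0,"z":0.5,"yaw":0,"jaw":7},{"x":0,"y":0,"z":0,"yaw":0,"jaw":4.5},{"x":0,"y":0,"z":0,"yaw":0,"jaw":3.5},{"x":0,"y":0,"z":0,"yaw":0,"jaw":2},{"x":0,"y":0,"z":0,"yaw":0,"jaw":1.5},{"x":0,"y":0,"z":0,"yaw":0,"jaw":1.5},{"x":0,"y":0,"z":0,"yaw":0,"jaw":1.5}]' 60
python3 - <<'E'
from h import *
go(.554,.130,.008,.21-np.pi)
E
```

```text
clock: 13.35
ee_pos: [0.5536, 0.1303, 0.0133]
eef_rot: [0.001, -0.101, 0.995, 0.0]
ft_force: [-1.6, -0.7, 6.1]
opening: 0.0259
clock 13.35 pos [0.5536 0.1303 0.0133] az -2.938 q6 -1.545 q1 0.229 F [-1.6 -0.7  6.1] open 0.0259 tilt z [-0.001  0.    -1.   ]
tool move cm [-0.04 -0.04  0.53] norm 0.53 yaw -0.007
```

```bash
python3 -m handwheel '[{"x":0,"y":0,"z":-0.2,"yaw":0,"jaw":1.5},{"x":0.3,"y":0,"z":0,"yaw":0,"jaw":1.5},{"x":0.7,"y":0,"z":0,"yaw":0,"jaw":1.5},{"x":1,"y":0,"z":0,"yaw":0,"jaw":1.5},{"x":1,"y":0,"z":0,"yaw":0,"jaw":1.5}]' 80
python3 - <<'E'
from h import *
go(.554,.130,.008,.21-np.pi)
im=arm.get_image("side");n="side"
u,v=proj(n,(.56,.14,.06)).astype(int); x0=max(0,u-65);y0=max(0,v-50)
cv2.imwrite(f"pics/d_{n}.png",cv2.resize(im[y0:y0+100,x0:x0+130],None,fx=6,fy=6,interpolation=cv2.INTER_CUBIC))
E
```

```text
clock: 13.77
ee_pos: [0.522, 0.1238, 0.014]
eef_rot: [-0.0, -0.101, 0.995, -0.0]
ft_force: [-0.6, 0.8, -1.5]
opening: 0.0256
clock 13.77 pos [0.522  0.1238 0.014 ] az -2.938 q6 -1.544 q1 0.23 F [-0.6  0.8 -1.5] open 0.0256 tilt z [ 0.001 -0.    -1.   ]
tool move cm [-3.26 -0.04  0.6 ] norm 3.31 yaw -0.007
```

View pics/d_side.png

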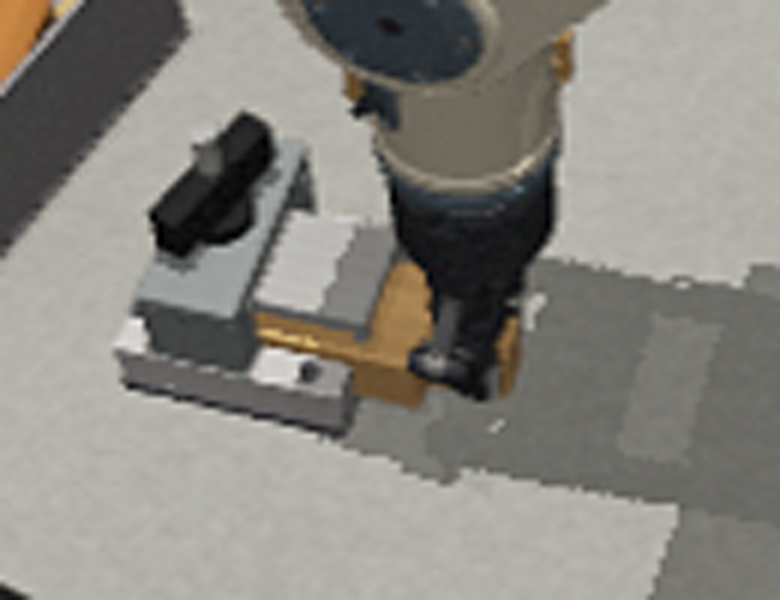

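The board is coming out with the grip, the shoulder now about 32 mm past the press front.

```bash
python3 -m handwheel '[{"x":1,"y":0,"z":0,"yaw":0,"jaw":1.5},{"x":1.2,"y":0,"z":0,"yaw":0,"jaw":1.5},{"x":1.2,"y":0,"z":0,"yaw":0,"jaw":1.5},{"x":1.2,"y":0,"z":0,"yaw":0,"jaw":1.5},{"x":1.2,"y":0,"z":0,"yaw":0,"jaw":1.5},{"x":1.2,"y":0,"z":0,"yaw":0,"jaw":1.5},{"x":1.2,"y":0,"z":0,"yaw":0,"jaw":1.5},{"x":1,"y":0,"z":0,"yaw":0,"jaw":1.5},{"x":0.8,"y":0,"z":0,"yaw":0,"jaw":1.5},{"x":0.5,"y":0,"z":0,"yaw":0,"jaw":1.5},{"x":0,"y":0,"z":0,"yaw":0,"jaw":1.5}]'
python3 - <<'E'
from h import *
go(.554,.130,.008,.21-np.pi)
im=arm.get_image("side");n="side"
u,v=proj(n,(.53,.13,.06)).astype(int); x0=max(0,u-65);y0=max(0,v-50)
cv2.imwrite(f"pics/e_{n}.png",cv2.resize(im[y0:y0+100,x0:x0+130],None,fx=6,fy=6,interpolation=cv2.INTER_CUBIC))
E
```

```text
clock: 14.73
ee_pos: [0.4194, 0.1027, 0.0142]
eef_rot: [-0.001, -0.101, 0.995, -0.0]
ft_force: [-0.5, 0.1, -2.9]
opening: 0.0258
clock 14.73 pos [0.4194 0.1027 0.0142] az -2.938 q6 -1.537 q1 0.237 F [-0.5  0.1 -2.9] open 0.0258 tilt z [ 0.001 -0.    -1.   ]
tool move cm [-13.73  -0.04   0.61] norm 13.75 yaw -0.007
```

View pics/e_side.png

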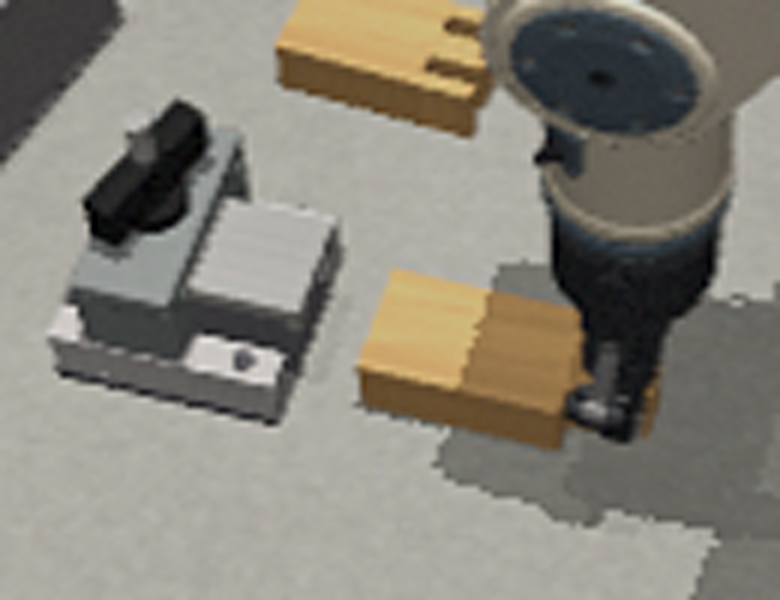

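```bash
python3 -m handwheel '[{"x":0,"y":0,"z":0.25,"yaw":0,"jaw":1.5},{"x":0,"y":0,"z":0.25,"yaw":0,"jaw":1.5},{"x":0,"y":0,"z":0.15,"yaw":0,"jaw":1.5},{"x":0,"y":0,"z":0,"yaw":0,"jaw":1.5}]'
python3 - <<'E'
from h import *
go(.554,.130,.008,.21-np.pi);print(arm.get_state()['torque'])
E
```

```text
clock: 15.12
ee_pos: [0.4213, 0.103, 0.0075]
eef_rot: [0.0, -0.101, 0.995, 0.0]
ft_force: [0.3, 0.8, -1.5]
opening: 0.0255
clock 15.12 pos [0.4213 0.103  0.0075] az -2.938 q6 -1.538 q1 0.236 F [ 0.3  0.8 -1.5] open 0.0255 tilt z [-0.  0. -1.]
tool move cm [-13.55  -0.04  -0.04] norm 13.55 yaw -0.007
[ 0.02823046 -0.01634945  0.01885226]
```

```bash
python3 -m handwheel '[{"x":0,"y":0,"z":0.08,"yaw":0,"jaw":1.5},{"x":0,"y":0,"z":0,"yaw":0,"jaw":1.5},{"x":0,"y":0,"z":0,"yaw":0,"jaw":3},{"x":0,"y":0,"z":0,"yaw":0,"jaw":4.5},{"x":0,"y":0,"z":0,"yaw":0,"jaw":6},{"x":0,"y":0,"z":0,"yaw":0,"jaw":7},{"x":0,"y":0,"z":0,"yaw":0,"jaw":7},{"x":0,"y":0,"z":-2,"yaw":0,"jaw":8},{"x":0,"y":0,"z":-3,"yaw":0,"jaw":8.4},{"x":0,"y":0,"z":-4,"yaw":0,"jaw":8.4},{"x":0,"y":0,"z":-2,"yaw":0,"jaw":8.4}]'
python3 - <<'E'
from h import *
go(.554,.130,.008,.21-np.pi)
for n in("side","top"):
    im=arm.get_image(n); cv2.imwrite(f"pics/f_{n}.png",im)
E
```

```text
clock: 16.03
ee_pos: [0.4217, 0.1031, 0.12]
eef_rot: [0.001, -0.101, 0.995, 0.0]
ft_force: [1.1, -0.6, 0.4]
opening: 0.0841
clock 16.03 pos [0.4217 0.1031 0.12  ] az -2.938 q6 -1.538 q1 0.236 F [ 1.1 -0.6  0.4] open 0.0841 tilt z [-0.002  0.    -1.   ]
tool move cm [-13.48  -0.04  11.23] norm 17.54 yaw -0.007
```

View pics/f_side.png

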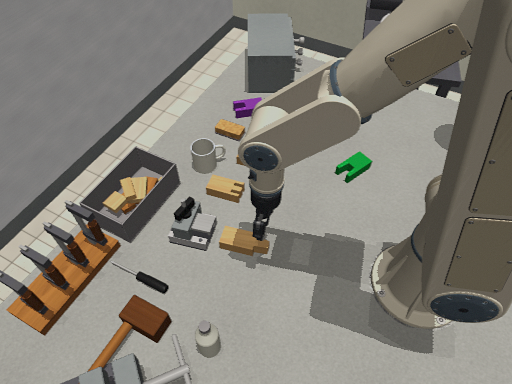

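View pics/f_top.png

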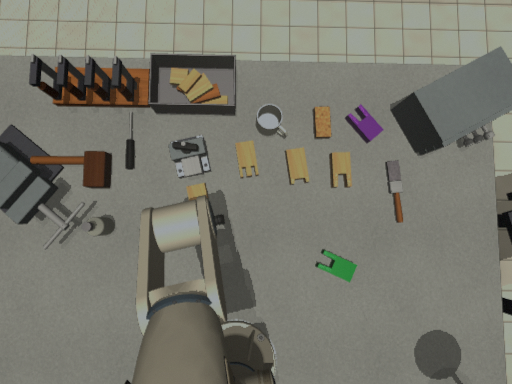

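The tongue half lies flat on the bench in front of the press, its body at about (240,240) in the side view, and the fingers are clear of it. Next I take it by its body.

```bash
python3 -m handwheel '[{"x":-2.5,"y":0,"z":0,"yaw":0,"jaw":8.4},{"x":-2.5,"y":0,"z":0,"yaw":0,"jaw":8.4},{"x":-2.5,"y":0,"z":0,"yaw":0,"jaw":8.4},{"x":0,"y":0,"z":0,"yaw":0,"jaw":8.4},{"x":0,"y":0,"z":3,"yaw":0,"jaw":8.4},{"x":0,"y":0,"z":2,"yaw":0,"jaw":8.4},{"x":0,"y":0,"z":0,"yaw":0,"jaw":8.4},{"x":0,"y":0,"z":0,"yaw":0,"jaw":8.4}]'
python3 - <<'E'
from h import *
go(.495,.1186,.010,.21-np.pi)
for n in("side",):
    im=arm.get_image(n)
    u,v=proj(n,(.5,.12,.06)).astype(int); x0=max(0,u-65);y0=max(0,v-50)
    cv2.imwrite(f"pics/g_{n}.png",cv2.resize(im[y0:y0+100,x0:x0+130],None,fx=6,fy=6,interpolation=cv2.INTER_CUBIC)); print(x0,y0)
E
```

```text
clock: 16.8
ee_pos: [0.4924, 0.1177, 0.0657]
eef_rot: [-0.002, -0.101, 0.995, -0.0]
ft_force: [0.2, 0.5, -0.2]
opening: 0.0841
clock 16.8 pos [0.4924 0.1177 0.0657] az -2.938 q6 -1.542 q1 0.232 F [ 0.2  0.5 -0.2] open 0.0841 tilt z [ 0.004 -0.    -1.   ]
tool move cm [-0.29  0.04  5.57] norm 5.58 yaw -0.007
171 181
```

View pics/g_side.png

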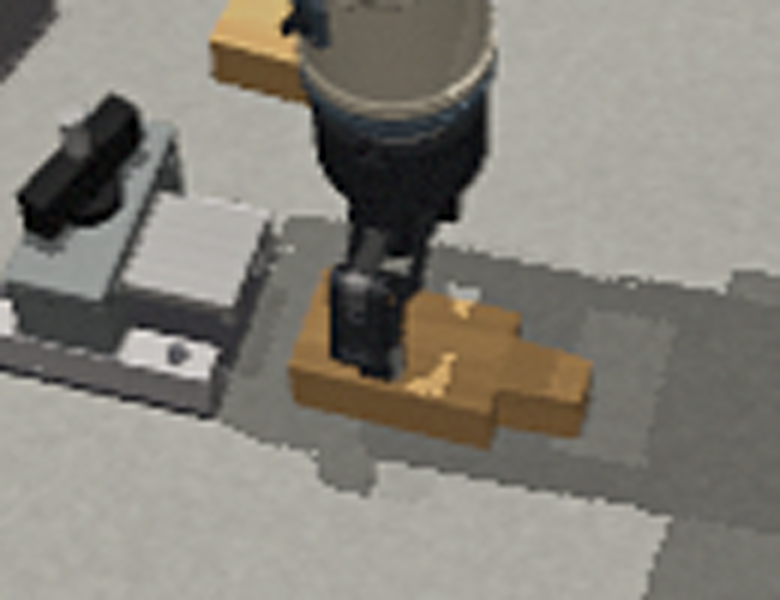

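The tongue half is fully visible. Its shoulder top corners are at about crop (495,395) and (520,315) and its rear near corner at (291,363).

```bash
python3 - <<'E'
from h import *
f=lambda x,y:ray("side",171+(x+.5)/6-.5,181+(y+.5)/6-.5,.036)[:2]
r,s1,s2=f(291,365),f(495,395),f(520,315)
print(r,s1,s2,(s1+s2)/2,np.linalg.norm(s1-s2),np.linalg.norm(r-s1),np.arctan2(*(r-s1)[::-1]))
s,R=tooldir(); print("shoulder along tool x from tcp", R[:2,0]@((s1+s2)/2-s["ee_pos"][:2]),R[:2,1]@((s1+s2)/2-s["ee_pos"][:2]))
E
```

```text
[0.53567935 0.15938853] [0.44180554 0.12787013] [0.45211985 0.08296555] [0.44696269 0.10541784] 0.046073924657462566 0.09902374708392093 0.32392655172166396
shoulder along tool x from tcp 0.04813300786933775 -0.002851870767161945
```

```bash
python3 -m handwheel '[{"x":-0.2,"y":0,"z":1.5,"yaw":0,"jaw":8.4},{"x":0,"y":0,"z":1.5,"yaw":0,"jaw":8.4},{"x":0,"y":0,"z":1.5,"yaw":0,"jaw":8.4},{"x":0,"y":0,"z":0.6,"yaw":0,"jaw":8.4},{"x":0,"y":0,"z":0,"yaw":0,"jaw":7},{"x":0,"y":0,"z":0,"yaw":0,"jaw":6},{"x":0,"y":0,"z":0,"yaw":0,"jaw":5},{"x":0,"y":0,"z":0,"yaw":0,"jaw":4.5},{"x":0,"y":0,"z":0,"yaw":0,"jaw":4.5},{"x":0,"y":0,"z":0,"yaw":0,"jaw":4.5}]' 60
python3 - <<'E'
from h import *
go(.495,.1186,.010,.21-np.pi);print(arm.get_state()['torque'])
E
```

```text
clock: 17.68
ee_pos: [0.4968, 0.1187, 0.0174]
eef_rot: [0.001, -0.101, 0.995, 0.0]
ft_force: [-1.5, -0.5, 6.8]
opening: 0.0566
clock 17.68 pos [0.4968 0.1187 0.0174] az -2.938 q6 -1.543 q1 0.232 F [-1.5 -0.5  6.8] open 0.0566 tilt z [-0.002  0.    -1.   ]
tool move cm [0.18 0.03 0.74] norm 0.76 yaw -0.007
[ 0.07356273  0.301228   -0.04177188]
```

```bash
python3 -m handwheel '[{"x":0,"y":0,"z":0,"yaw":0,"jaw":7},{"x":0,"y":0,"z":0,"yaw":0,"jaw":7},{"x":0,"y":0,"z":0,"yaw":0,"jaw":7},{"x":0,"y":0,"z":0.5,"yaw":0,"jaw":7},{"x":0,"y":0,"z":0.3,"yaw":0,"jaw":7},{"x":0,"y":0,"z":0,"yaw":0,"jaw":7}]'
python3 - <<'E'
from h import *
go(.495,.1186,.007,.21-np.pi)
E
```

```text
clock: 18.18
ee_pos: [0.4956, 0.1183, 0.0072]
eef_rot: [-0.001, -0.101, 0.995, -0.0]
ft_force: [-0.5, -0.8, 0.5]
opening: 0.07
clock 18.18 pos [0.4956 0.1183 0.0072] az -2.938 q6 -1.543 q1 0.231 F [-0.5 -0.8  0.5] open 0.07 tilt z [ 0.001 -0.    -1.   ]
tool move cm [0.05 0.04 0.02] norm 0.07 yaw -0.007
```

```bash
python3 -m handwheel '[{"x":0,"y":0,"z":0,"yaw":0,"jaw":6},{"x":0,"y":0,"z":0,"yaw":0,"jaw":5},{"x":0,"y":0,"z":0,"yaw":0,"jaw":4.5},{"x":0,"y":0,"z":0,"yaw":0,"jaw":4.5},{"x":0,"y":0,"z":0,"yaw":0,"jaw":4.5},{"x":0,"y":0,"z":0,"yaw":0,"jaw":4.5}]' 70
python3 - <<'E'
from h import *
go(.495,.1186,.010,.21-np.pi)
E
```

```text
clock: 18.68
ee_pos: [0.4959, 0.1185, 0.008]
eef_rot: [-0.0, -0.101, 0.995, -0.0]
ft_force: [-2.4, -0.2, 4.8]
opening: 0.057
clock 18.68 pos [0.4959 0.1185 0.008 ] az -2.938 q6 -1.543 q1 0.232 F [-2.4 -0.2  4.8] open 0.057 tilt z [ 0.  0. -1.]
tool move cm [ 0.09  0.03 -0.2 ] norm 0.22 yaw -0.007
```

```bash
python3 -m handwheel '[{"x":0,"y":0,"z":-1,"yaw":0,"jaw":4.5},{"x":0,"y":0,"z":-2,"yaw":0,"jaw":4.5},{"x":0,"y":0,"z":-3,"yaw":0,"jaw":4.5},{"x":0,"y":0,"z":-2,"yaw":0,"jaw":4.5}]' 70
python3 - <<'E'
from h import *
go(.425,-.338,.09,.0385)
im=arm.get_image("side"); n="side"
u,v=proj(n,(.5,.12,.1)).astype(int); x0=max(0,u-65);y0=max(0,v-50)
cv2.imwrite(f"pics/i_{n}.png",cv2.resize(im[y0:y0+100,x0:x0+130],None,fx=6,fy=6,interpolation=cv2.INTER_CUBIC))
im=cv2.imread("pics/top0.png");h=cv2.cvtColor(im,cv2.COLOR_BGR2HSV);m=cv2.inRange(h,(50,120,80),(70,255,255));ys,xs=np.where(m>0)
for a in((xs.min(),ys.min()),(xs.max(),ys.max())):print("green",ray("top",*a,.036))
E
```

```text
clock: 19.02
ee_pos: [0.4965, 0.1185, 0.09]
eef_rot: [0.0, -0.101, 0.995, 0.0]
ft_force: [0.7, 0.4, -2.1]
opening: 0.0573
clock 19.02 pos [0.4965 0.1185 0.09  ] az -2.938 q6 -1.543 q1 0.231 F [ 0.7  0.4 -2.1] open 0.0573 tilt z [-0.001 -0.    -1.   ]
tool move cm [ 1.621e+01 -4.327e+01 -1.000e-02] norm 46.2 yaw -2.977
green [ 0.34469505 -0.25561639  0.036     ]
green [ 0.25130793 -0.37251265  0.036     ]
```

View pics/i_side.png

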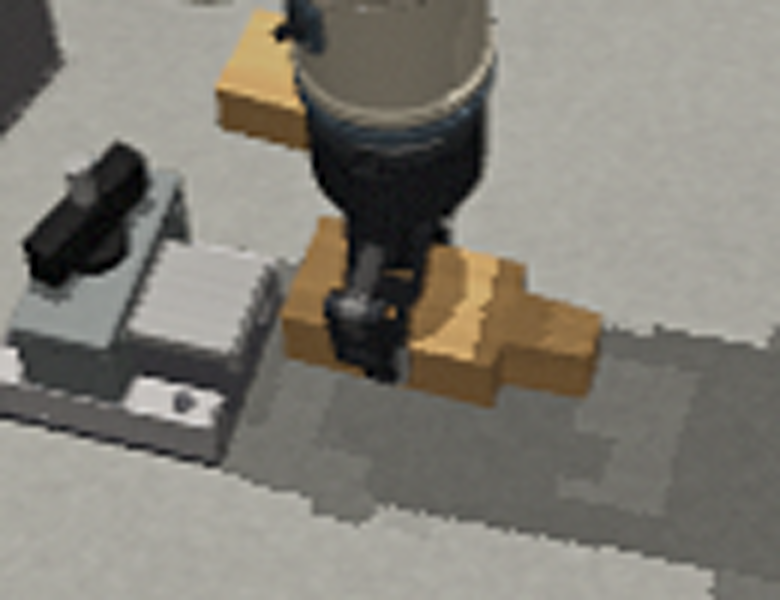

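The board is held level and clear of the bench. I'll move it over to the staging pose and turn it.

```bash
python3 -m handwheel '[{"x":0.7,"y":-1.8,"z":0,"yaw":0,"jaw":4.5},{"x":1.3,"y":-3.4,"z":0,"yaw":0,"jaw":4.5},{"x":1.35,"y":-3.6,"z":0,"yaw":0,"jaw":4.5},{"x":1.35,"y":-3.6,"z":0,"yaw":0,"jaw":4.5},{"x":1.35,"y":-3.6,"z":0,"yaw":0,"jaw":4.5},{"x":1.35,"y":-3.6,"z":0,"yaw":0,"jaw":4.5},{"x":1.35,"y":-3.6,"z":0,"yaw":0,"jaw":4.5},{"x":1.35,"y":-3.6,"z":0,"yaw":0,"jaw":4.5},{"x":1.35,"y":-3.6,"z":0,"yaw":0,"jaw":4.5},{"x":1.35,"y":-3.6,"z":0,"yaw":0,"jaw":4.5},{"x":1.35,"y":-3.6,"z":0,"yaw":0,"jaw":4.5},{"x":1.35,"y":-3.6,"z":0,"yaw":0,"jaw":4.5}]'
python3 -m handwheel '[{"x":0.7,"y":-1.8,"z":0,"yaw":0.06,"jaw":4.5},{"x":0,"y":0,"z":0,"yaw":0.118,"jaw":4.5},{"x":0,"y":0,"z":0,"yaw":0.118,"jaw":4.5},{"x":0,"y":0,"z":0,"yaw":0.118,"jaw":4.5},{"x":0,"y":0,"z":0,"yaw":0.118,"jaw":4.5},{"x":0,"y":0,"z":0,"yaw":0.118,"jaw":4.5},{"x":0,"y":0,"z":0,"yaw":0.118,"jaw":4.5},{"x":0,"y":0,"z":0,"yaw":0.118,"jaw":4.5},{"x":0,"y":0,"z":0,"yaw":0.118,"jaw":4.5},{"x":0,"y":0,"z":0,"yaw":0.118,"jaw":4.5},{"x":0,"y":0,"z":0,"yaw":0.118,"jaw":4.5},{"x":0,"y":0,"z":0,"yaw":0.118,"jaw":4.5}]'
python3 -m handwheel '[{"x":0,"y":0,"z":0,"yaw":0.118,"jaw":4.5},{"x":0,"y":0,"z":0,"yaw":0.118,"jaw":4.5},{"x":0,"y":0,"z":0,"yaw":0.118,"jaw":4.5},{"x":0,"y":0,"z":0,"yaw":0.118,"jaw":4.5},{"x":0,"y":0,"z":0,"yaw":0.118,"jaw":4.5},{"x":0,"y":0,"z":0,"yaw":0.118,"jaw":4.5},{"x":0,"y":0,"z":0,"yaw":0.118,"jaw":4.5},{"x":0,"y":0,"z":0,"yaw":0.118,"jaw":4.5},{"x":0,"y":0,"z":0,"yaw":0.118,"jaw":4.5},{"x":0,"y":0,"z":0,"yaw":0.118,"jaw":4.5},{"x":0,"y":0,"z":0,"yaw":0.118,"jaw":4.5},{"x":0,"y":0,"z":0,"yaw":0.118,"jaw":4.5}]'
python3 -c "
from h import *
go(.425,-.338,.09,.0385)"
```

```text
clock: 20.07
ee_pos: [0.4267, -0.3183, 0.0881]
eef_rot: [0.0, -0.101, 0.995, -0.0]
ft_force: [0.4, 1.1, -2.2]
opening: 0.0568
clock: 21.07
ee_pos: [0.4241, -0.3354, 0.088]
eef_rot: [0.0, 0.548, 0.836, -0.0]
ft_force: [0.1, -0.1, -2.5]
opening: 0.0567
clock: 22.07
ee_pos: [0.4241, -0.3354, 0.088]
eef_rot: [0.0, 0.96, 0.279, -0.0]
ft_force: [0.0, 0.6, -2.4]
opening: 0.0562
clock 22.07 pos [ 0.4241 -0.3354  0.088 ] az 0.565 q6 0.334 q1 -0.672 F [ 0.   0.6 -2.4] open 0.0562 tilt z [-0.  0. -1.]
tool move cm [-0.07  0.27 -0.2 ] norm 0.34 yaw 0.526
```

```bash
python3 -m handwheel '[{"x":0,"y":0,"z":0,"yaw":0.105,"jaw":4.5},{"x":0,"y":0,"z":0,"yaw":0.105,"jaw":4.5},{"x":0,"y":0,"z":0,"yaw":0.105,"jaw":4.5},{"x":0,"y":0,"z":0,"yaw":0.105,"jaw":4.5},{"x":0,"y":0,"z":0,"yaw":0.105,"jaw":4.5},{"x":0,"y":0.25,"z":2,"yaw":0,"jaw":4.5},{"x":0,"y":0,"z":2,"yaw":0,"jaw":4.5},{"x":0,"y":0,"z":2,"yaw":0,"jaw":4.5},{"x":0,"y":0,"z":0.5,"yaw":0,"jaw":4.5},{"x":0,"y":0,"z":0,"yaw":0,"jaw":4.5}]'
python3 - <<'E'
from h import *
go(.425,-.338,.012,.0385)
for n in("side","top"):
    im=arm.get_image(n); cv2.imwrite(f"pics/j_{n}.png",im)
    u,v=proj(n,(.54,-.33,.036)).astype(int); x0=max(0,u-50);y0=max(0,v-45);print(n,x0,y0)
    cv2.imwrite(f"pics/jz_{n}.png",cv2.resize(im[y0:y0+75,x0:x0+100],None,fx=8,fy=8,interpolation=cv2.INTER_CUBIC))
E
```

```text
clock: 22.9
ee_pos: [0.4233, -0.3371, 0.0217]
eef_rot: [-0.001, 1.0, 0.023, -0.001]
ft_force: [-0.4, 0.7, -1.7]
opening: 0.0568
clock 22.9 pos [ 0.4233 -0.3371  0.0217] az 0.046 q6 0.85 q1 -0.675 F [-0.4  0.7 -1.7] open 0.0568 tilt z [-0.002 -0.002 -1.   ]
tool move cm [0.17 0.1  0.97] norm 0.99 yaw 0.007
side 239 89
top 290 142
```

View pics/jz_side.png

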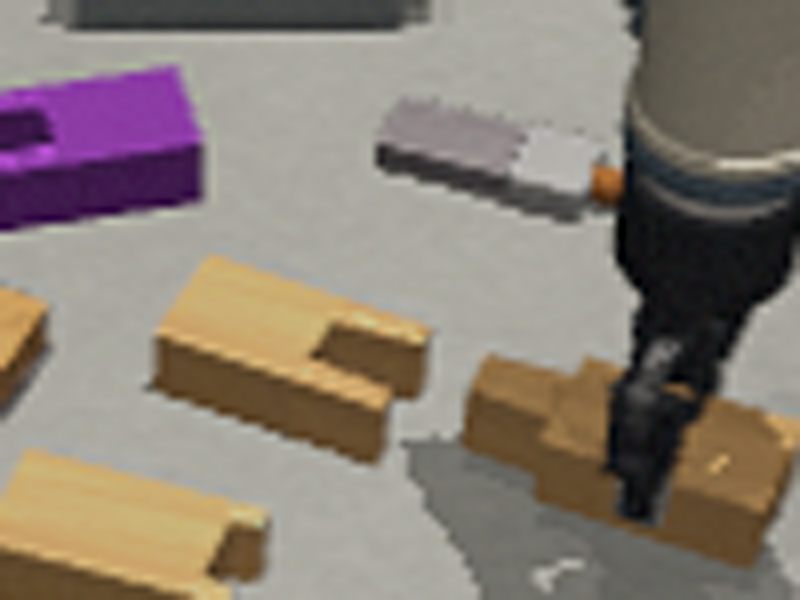

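View pics/jz_top.png

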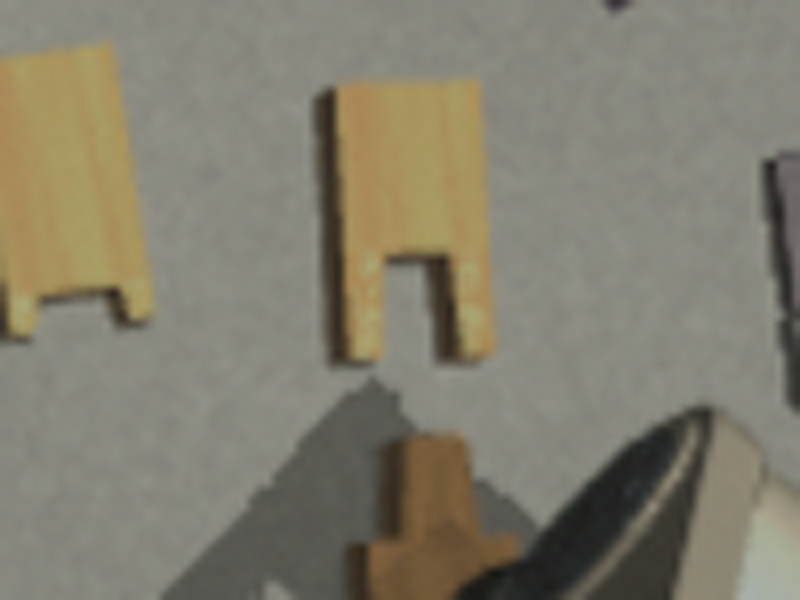

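The top view shows the tongue tip at about crop (404–463,436), its shoulder at y≈540, and the prong ends at y≈357 with the notch mouth at x 383–453.

```bash
python3 - <<'E'
from h import *
f=lambda x,y,z:ray("top",290+(x+.5)/8-.5,142+(y+.5)/8-.5,z)[:2]
zt=.036+.0217-.008
D=lambda a:np.arctan2(a[1],a[0])
m=(f(383,358,.036)+f(453,356,.036))/2; b=(f(387,258,.036)+f(447,258,.036))/2
print("mouth",m,"bottom",b,"az",D(b-m))
L=[f(340,88,.036),f(346,358,.036)];R_=[f(480,82,.036),f(493,355,.036)]
print("edges az",D(L[0]-L[1]),D(R_[0]-R_[1]),"mouth by outer",(L[1]+R_[1])/2, np.linalg.norm(L[1]-R_[1]))
t=(f(404,436,zt)+f(463,436,zt))/2; r=(f(398,541,zt)+f(482,537,zt))/2; s=(f(369,547,zt)+f(520,538,zt))/2
print("tip",t,"root",r,"sh",s,"az",D(t-r), "shoulder normal az",D(f(520,538,zt)-f(369,547,zt))+np.pi/2,np.linalg.norm(t-s))
S,R=tooldir();print("sh in tool",R[:2,:2].T@(s-S["ee_pos"][:2]),R[:2,:2].T@(t-S["ee_pos"][:2]))
E
```

```text
mouth [ 0.54430379 -0.33279865] bottom [ 0.58370076 -0.3329738 ] az -0.0044456613387943884
edges az 0.010112901960403322 0.0305644747293927 mouth by outer [ 0.54451009 -0.33341381] 0.058467469069173716
tip [ 0.51211417 -0.3346714 ] root [ 0.47212607 -0.33660712] sh [ 0.47079152 -0.33836013] az 0.04836960272254818 shoulder normal az 0.06979215468434563 0.04148696870828118
sh in tool [0.04615974 0.00240704] [0.08760792 0.00061348]
```

```bash
python3 -m handwheel '[{"x":0,"y":-0.25,"z":0.4,"yaw":0.02,"jaw":4.5},{"x":0,"y":0,"z":0.4,"yaw":0,"jaw":4.5},{"x":0,"y":0,"z":0.4,"yaw":0,"jaw":4.5},{"x":0,"y":0,"z":0,"yaw":0,"jaw":4.5},{"x":0,"y":0,"z":0,"yaw":0,"jaw":4.5}]'
python3 -c "
from h import *
go(.425,-.338,.008,.025)"
```

```text
clock: 23.42
ee_pos: [0.4242, -0.3353, 0.0109]
eef_rot: [-0.0, 1.0, 0.013, -0.0]
ft_force: [0.3, 0.5, -2.0]
opening: 0.0573
clock 23.42 pos [ 0.4242 -0.3353  0.0109] az 0.026 q6 0.873 q1 -0.672 F [ 0.3  0.5 -2. ] open 0.0573 tilt z [-0. -0. -1.]
tool move cm [0.08 0.27 0.29] norm 0.41 yaw 0.001
```

```bash
python3 -m handwheel '[{"x":0,"y":0,"z":0.12,"yaw":0,"jaw":4.5},{"x":0,"y":0,"z":0.12,"yaw":0,"jaw":4.5},{"x":0.6,"y":0,"z":0,"yaw":0,"jaw":4.5},{"x":1,"y":0,"z":0,"yaw":0,"jaw":4.5},{"x":1,"y":0,"z":0,"yaw":0,"jaw":4.5},{"x":1,"y":0,"z":0,"yaw":0,"jaw":4.5},{"x":0.5,"y":0,"z":0,"yaw":0,"jaw":4.5},{"x":0,"y":0,"z":0,"yaw":0,"jaw":4.5}]'
python3 - <<'E'
from h import *
go(.425,-.338,.008,.025)
for n in("side","top"):
    im=arm.get_image(n)
    u,v=proj(n,(.54,-.33,.036)).astype(int); x0=max(0,u-50);y0=max(0,v-45);print(n,x0,y0)
    cv2.imwrite(f"pics/kz_{n}.png",cv2.resize(im[y0:y0+75,x0:x0+100],None,fx=8,fy=8,interpolation=cv2.INTER_CUBIC))
E
```

```text
clock: 24.08
ee_pos: [0.4672, -0.3345, 0.0087]
eef_rot: [0.0, 1.0, 0.013, 0.001]
ft_force: [-0.7, 0.1, -3.0]
opening: 0.0571
clock 24.08 pos [ 0.4672 -0.3345  0.0087] az 0.027 q6 0.92 q1 -0.624 F [-0.7  0.1 -3. ] open 0.0571 tilt z [ 0.001  0.001 -1.   ]
tool move cm [-4.23  0.24  0.07] norm 4.23 yaw 0.002
side 239 89
top 290 142
```

View pics/kz_side.png

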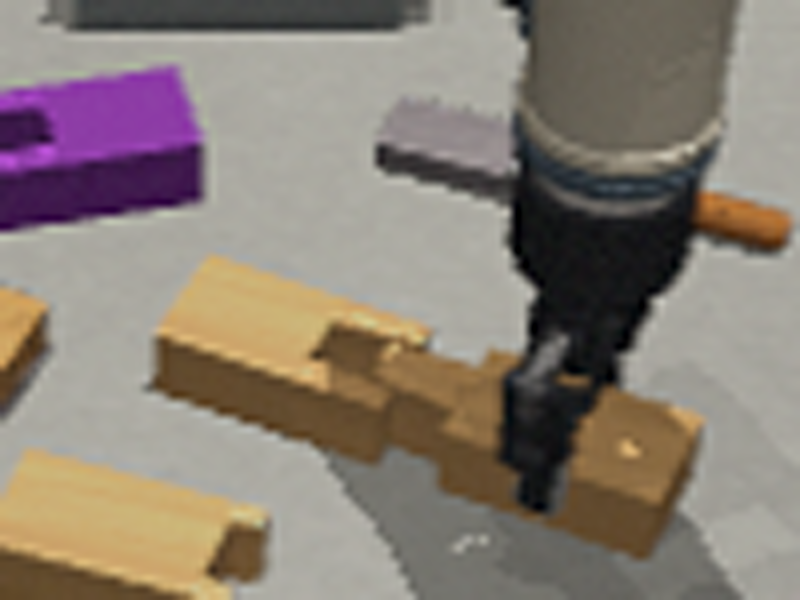

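View pics/kz_top.png

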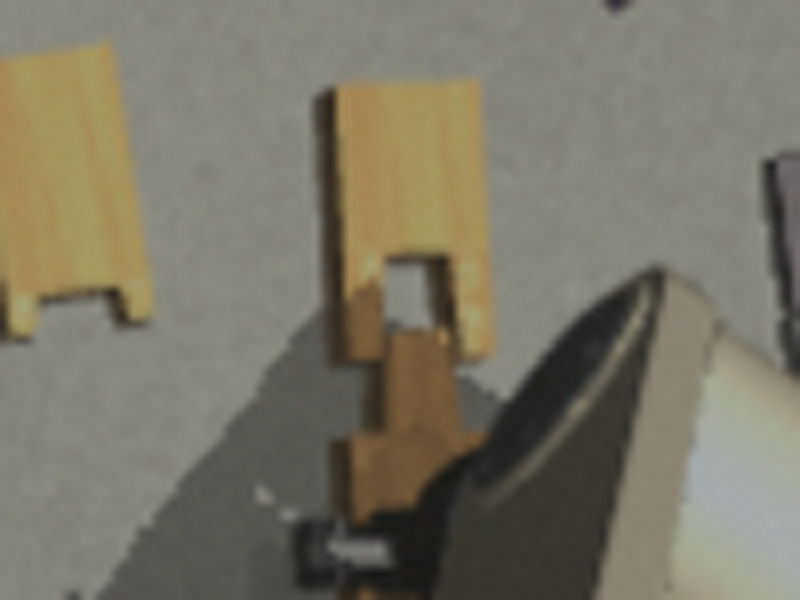

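The tongue tip is centred in the mouth, at crop x 388–447 in a notch of 384–451. About 30 mm remain.

```bash
python3 -m handwheel '[{"x":0.5,"y":0,"z":0,"yaw":0,"jaw":4.5},{"x":0.7,"y":0,"z":0,"yaw":0,"jaw":4.5},{"x":0.7,"y":0,"z":0,"yaw":0,"jaw":4.5},{"x":0.4,"y":0,"z":0,"yaw":0,"jaw":4.5},{"x":0,"y":0,"z":0,"yaw":0,"jaw":4.5}]'
python3 - <<'E'
from h import *
go(.425,-.338,.008,.025)
for n in("side","top"):
    im=arm.get_image(n)
    u,v=proj(n,(.54,-.33,.036)).astype(int); x0=max(0,u-50);y0=max(0,v-45);print(n,x0,y0)
    cv2.imwrite(f"pics/lz_{n}.png",cv2.resize(im[y0:y0+75,x0:x0+100],None,fx=8,fy=8,interpolation=cv2.INTER_CUBIC))
E
```

```text
clock: 24.6
ee_pos: [0.4896, -0.3339, 0.0087]
eef_rot: [0.0, 1.0, 0.013, 0.001]
ft_force: [0.7, -0.3, -2.3]
opening: 0.0565
clock 24.6 pos [ 0.4896 -0.3339  0.0087] az 0.026 q6 0.943 q1 -0.601 F [ 0.7 -0.3 -2.3] open 0.0565 tilt z [ 0.001  0.001 -1.   ]
tool move cm [-6.47  0.24  0.07] norm 6.47 yaw 0.001
side 239 89
top 290 142
```

View pics/lz_side.png

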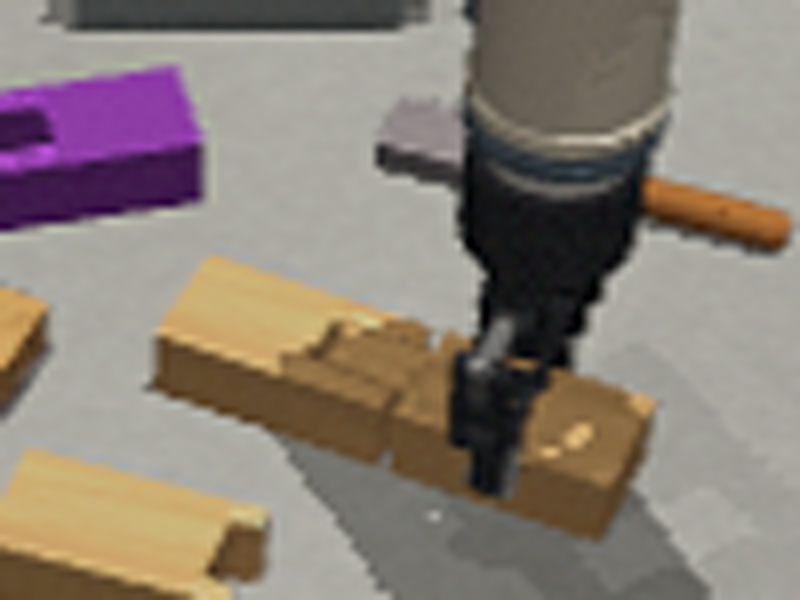

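View pics/lz_top.png

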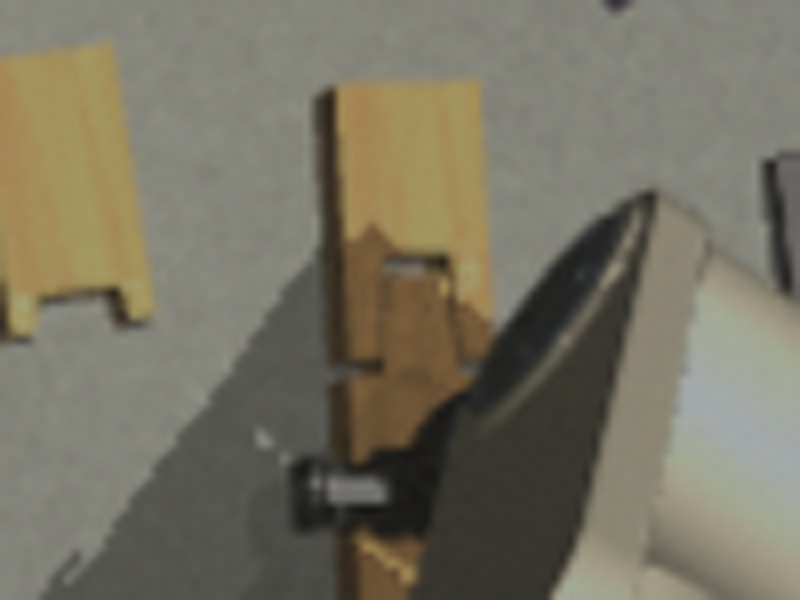

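```bash
python3 -m handwheel '[{"x":0.3,"y":0,"z":0.06,"yaw":0,"jaw":4.5},{"x":0.3,"y":0,"z":0,"yaw":0,"jaw":4.5},{"x":0.2,"y":0,"z":0,"yaw":0,"jaw":4.5},{"x":0.2,"y":0,"z":0,"yaw":0,"jaw":4.5},{"x":0.1,"y":0,"z":0,"yaw":0,"jaw":4.5},{"x":0,"y":0,"z":0,"yaw":0,"jaw":4.5}]'
python3 - <<'E'
from h import *
go(.425,-.338,.008,.025)
for n in("side","top"):
    im=arm.get_image(n)
    u,v=proj(n,(.54,-.33,.036)).astype(int); x0=max(0,u-50);y0=max(0,v-45);print(n,x0,y0)
    cv2.imwrite(f"pics/mz_{n}.png",cv2.resize(im[y0:y0+75,x0:x0+100],None,fx=8,fy=8,interpolation=cv2.INTER_CUBIC))
E
```

```text
clock: 25.2
ee_pos: [0.4985, -0.3333, 0.0081]
eef_rot: [-0.0, 1.0, 0.013, -0.001]
ft_force: [-5.1, 0.8, 4.2]
opening: 0.0568
clock 25.2 pos [ 0.4985 -0.3333  0.0081] az 0.026 q6 0.954 q1 -0.592 F [-5.1  0.8  4.2] open 0.0568 tilt z [-0.001 -0.    -1.   ]
tool move cm [-7.36  0.28  0.02] norm 7.36 yaw 0.001
side 239 89
top 290 142
```

View pics/mz_side.png

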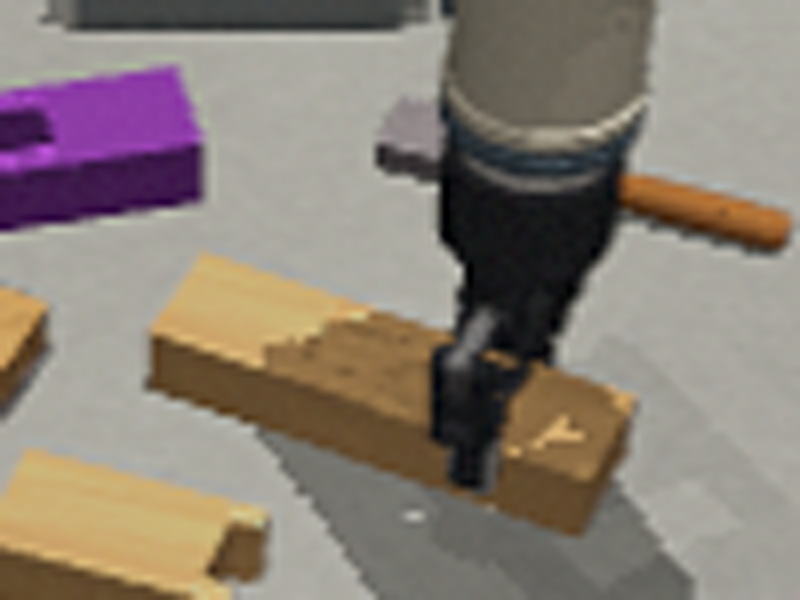

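View pics/mz_top.png

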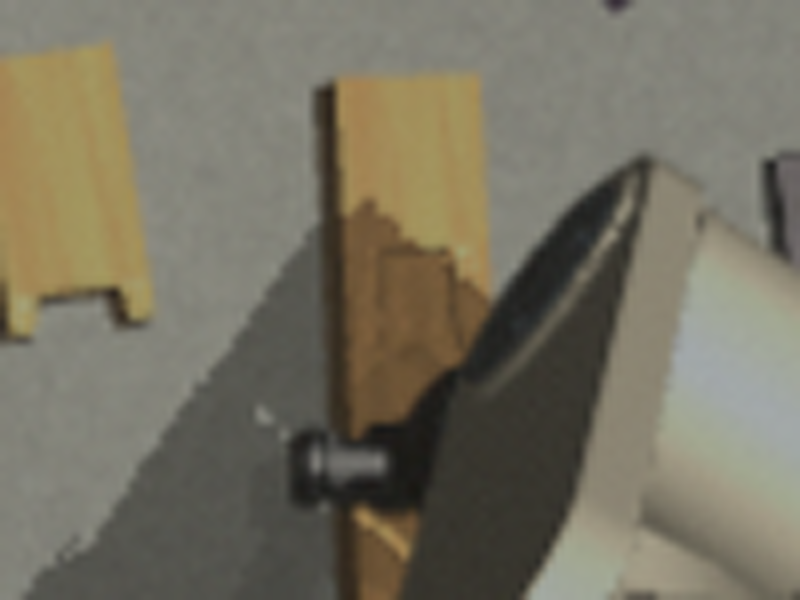

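The saw cut looks closed in both views and the whole outline is continuous. I'll let go, rise and check.

```bash
python3 -m handwheel '[{"x":0,"y":0,"z":0,"yaw":0,"jaw":6.5},{"x":0,"y":0,"z":0,"yaw":0,"jaw":7.5},{"x":0,"y":0,"z":0,"yaw":0,"jaw":8.4},{"x":0,"y":0,"z":0,"yaw":0,"jaw":8.4},{"x":0,"y":0,"z":-2,"yaw":0,"jaw":8.4},{"x":0,"y":0,"z":-4,"yaw":0,"jaw":8.4},{"x":0,"y":0,"z":-4,"yaw":0,"jaw":8.4},{"x":0,"y":0,"z":-4,"yaw":0,"jaw":8.4},{"x":-2,"y":4,"z":0,"yaw":0,"jaw":8.4},{"x":-2,"y":3.6,"z":0,"yaw":0,"jaw":8.4},{"x":-2,"y":3.6,"z":0,"yaw":0,"jaw":8.4},{"x":-2,"y":3.6,"z":0,"yaw":0,"jaw":8.4}]'
python3 -m handwheel '[{"x":-2,"y":3.6,"z":0,"yaw":0,"jaw":8.4},{"x":-2,"y":3.6,"z":0,"yaw":0,"jaw":8.4},{"x":0,"y":0,"z":0,"yaw":0,"jaw":8.4}]'
python3 - <<'E'
from h import *
go(.425,-.338,.008,.025)
for n in("side","top"):
    im=arm.get_image(n); cv2.imwrite(f"pics/n_{n}.png",im)
    u,v=proj(n,(.54,-.33,.036)).astype(int); x0=max(0,u-50);y0=max(0,v-45);print(n,x0,y0)
    cv2.imwrite(f"pics/nz_{n}.png",cv2.resize(im[y0:y0+75,x0:x0+100],None,fx=8,fy=8,interpolation=cv2.INTER_CUBIC))
E
```

```text
clock: 26.3
ee_pos: [0.4238, -0.4821, 0.1486]
eef_rot: [0.0, 1.0, 0.013, 0.0]
ft_force: [1.9, -0.3, 0.2]
opening: 0.0842
clock: 26.55
ee_pos: [0.3829, -0.5599, 0.1483]
eef_rot: [0.002, 1.0, 0.011, 0.0]
ft_force: [-0.9, 0.9, 0.0]
opening: 0.0838
clock 26.55 pos [ 0.3829 -0.5599  0.1483] az 0.022 q6 0.578 q1 -0.972 F [-0.9  0.9  0. ] open 0.0838 tilt z [ 0.     0.004 -1.   ]
tool move cm [  4.7  -22.15  13.94] norm 26.59 yaw -0.003
side 239 89
top 290 142
```

View pics/nz_side.png

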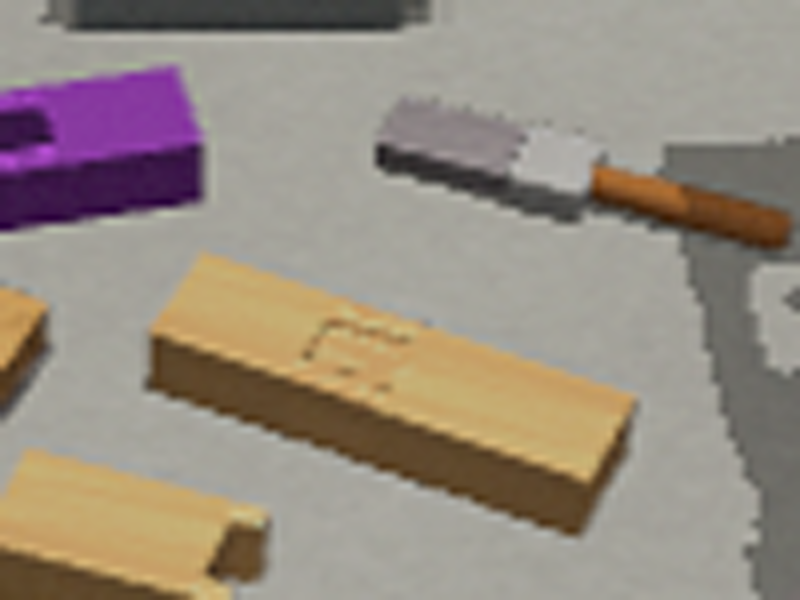

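View pics/nz_top.png

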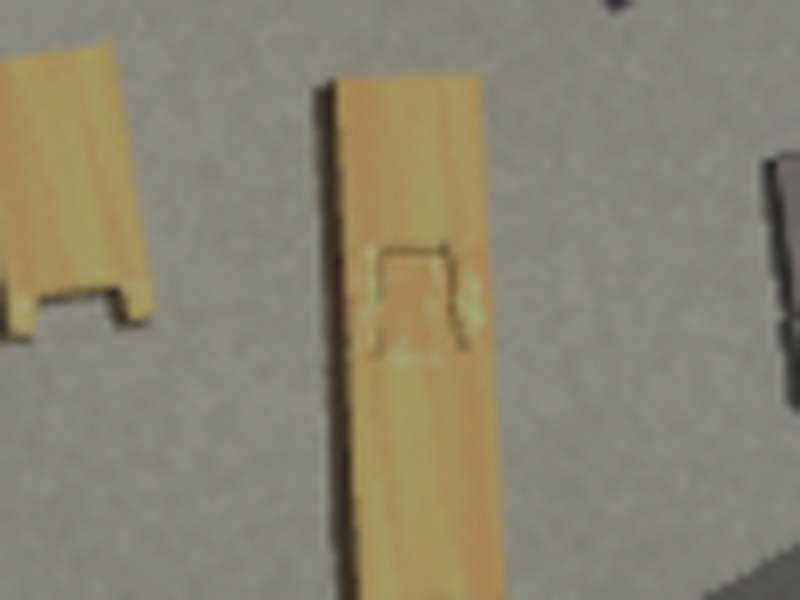

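View pics/n_top.png

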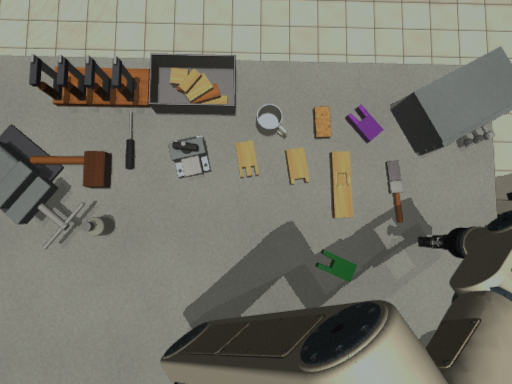

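The halves are joined with no visible gap at the shoulder, where the seam is at crop y≈355 in the top view. Everything else is where it was. One numeric check, then I hand in.

```bash
python3 - <<'E'
from h import *
im=cv2.imread("pics/n_top.png");w=wood(im);im0=wood(cv2.imread("pics/top0.png"))
for m in(w,):
  cs,_=cv2.findContours(m,cv2.RETR_EXTERNAL,cv2.CHAIN_APPROX_NONE)
  for c in cs:
    x,y,a,b=cv2.boundingRect(c)
    if cv2.contourArea(c)>150 and 230<x<360 and y>135:
        W=np.array([ray("top",*p[0],.036)[:2] for p in c]).astype(np.float32);print((x,y,a,b),cv2.minAreaRect(W*1000))
print(arm.finish_job())
E
```

```text
(332, 152, 21, 66) ((550.8065185546875, -332.99407958984375), (206.75802612304688, 58.3149299621582), 1.6959179639816284)
(286, 148, 23, 36) ((609.1704711914062, -190.8961181640625), (108.2817611694336, 57.71933364868164), 8.707408905029297)
(236, 141, 22, 36) ((628.8194580078125, -30.484615325927734), (109.0353012084961, 56.26689147949219), 9.42831802368164)
the job is handed in; nothing more can be done
None
```

The two halves are joined flat on the bench, the arm is clear, and I handed the job in at about 26.6 s. The hand-in call gives no verdict.

- **Knob:** I gripped the wing and turned it about 2.6 rad clockwise until the torque jumped from 0.15 to 3.4 N m, which I took as the stop. In the pictures the plate had risen clear. I have no direct reading of the knob joint.
- **Drawing out:** I pulled the tongue half about 137 mm out by its tongue, set it down flat on the bench and let go.
- **Joining:** I took it again by its body, turned it round, and pushed the tongue into the deep-notched half until the cut closed and that half slid on about 2 mm. Then I let go and moved away.

**Last checks:**
- **Joined piece:** It measures 206.8 x 58.3 mm in the top view, against a nominal 210 x 58 mm. The single half read about 1 mm short before the join. There is no gap or step to be seen at the shoulder in either view, and the outline is straight.
- **Wrong halves and bystanders:** Both wrong halves read exactly as at the start, and by eye the other things on the bench have not moved.
- **Disagreement:** While I turned the knob, the forces put its axis 3 to 5 mm further in y than the pictures did. I followed the force, and side forces stayed below about 13 N.

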